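# Isolate a boat's solar feed behind a bifold locker door

## Robot

A 6-joint arm with a two-finger parallel gripper is mounted at the origin on the work surface. World frame = base frame: x ahead of the robot, y to its left, z up, the work surface at z = 0. Lengths are in mm, angles in rad, forces in N, time in s.
With the tool pointing down it reaches from about 350 to 875 mm from the base axis. Payload 4.2 kg.
Tool frame: the origin (TCP) lies midway between the tips of the shut fingers; the grasp point (between the pads) lies 19 mm behind it; z points along the fingers, y is the line along which they close (so a half turn about z gives the same grasp; the last joint's range is limited). The gripper opens to 85 mm and grips with 20 to 120 N. Pads are 22 mm wide; open, the fingers measure 114 mm over their backs; the gripper's body (76 mm by 85 mm) begins 54 mm behind the grasp point. The pads swing forward as they close: fully open they stand 13 mm farther back than shut.
Start: joints at [1.479, 0.385, 0.008, 0, -1.194, -0.259], TCP at [214.748, 586.926, 192.012] pointing down, gripper open.
Joint ranges: [-3.14, 3.14], [-1.21, 2.06], [-1.07, 1.41], [-3.16, 2.05], [-2.99, -0.16], [-3.1, 3.1]. Speed limits (rad/s): [2.79, 2.79, 3.14, 3.14, 3.14, 3.14].

## Interface

Orientations are given as a unit quaternion [x, y, z, w].
In Python, from bench import arm gives the robot as it stands.
- The arm moves only by the tool send_rows, never from a script. Its argument "targets" is a list of rows, each an object of numbers: "gripper": the gripper command: -1 is fully open, 1 is shut, values between are in proportion; "x", "y", "z": the shift along the tool's x, y, z in cm; "ax", "ay", "az": the turn, a rotation vector about the tool's x, y, z in degrees. A call has 1 to 5 rows; each row shifts and turns the commanded pose from where the row before left it, along the tool's axes as they then stand; what a row does not reach is not made up. A row lasts 1/12 s, in which the tool goes at most 41.7 mm and 7.16 degrees, less where a joint would pass 70% of its speed; a pose out of reach is approached as far as the arm can. A call is refused whole if a number of a shift passes 4.17 or a number of a turn 7.16, either way. A call with a gripper value outside its range is refused whole. The fingers move at their own pace and stop on an object; the grip force is fixed at half the most. Time passes only in rows, so rows that do not move let the fingers close. It gives the time, the measured TCP pose, the force, the opening and the grip force at its end, in the units of the state.
- arm.read_state(): the state, without advancing time (a new reading comes with each control period).
- arm.get_image(name): name is "scene" or "side" or "wrist"; returns (picture, depth): 400x640x3 uint8, red, green, blue; 400x640 float32, mm along the optical axis (not along the pixel's ray), 0 where there is no reading.
- arm.camera_model(name): a dict with "fx", "fy", "cx", "cy" (pixels), "cam_to_world" (4x4, takes a point from camera to world coordinates). Camera axes: x right, y down, z forward; pixel columns grow to the right and rows downward; lengths in mm; the calibration is good to about 2 mm. The wrist camera is an equidistant fisheye: a pixel r from the principal point sees the ray r / f radians off the axis. A picture is of the moment at which its call begins: read the wrist's pose just before it. camera_model takes no time and is no camera call; for the wrist camera it gives the pose at the moment of the call.
- arm.job_done(): hands the job in; it is judged then, once.
Trained networks look in the newest picture that a camera, given by its name, has taken for a name from the list of things; names that differ only in an ending like _2 or _b are one class to them, and where a whole thing is asked for, a point or a joint stands for the part that bears it (a point fixed in the world has none). Each returns a list of dicts, best first, with "score" (0 to 1); they miss things now and then, are a little off and sometimes report something else, mostly with a low value. They report only what shows in the picture. A call takes as long as a camera call.
- arm.boxes_of(camera, thing): "rect" ([left, top, width, height] in pixels, round what is visible of it).
The state is a dict: "clock": time; "joints": joint angles; "joint_vel": joint speeds; "joint_efforts": joint torques, N m; "position": TCP position; "ee_rot": TCP orientation; "contact_force": force on the tool from outside, world axes, zero at the start; "wrist_torque": the same for the moment, N m; "gripper_width": finger opening in mm; "grasp_force": force on a finger pad.
Only numpy, scipy, OpenCV 4.12 (cv2) and the standard library are available. Lean on these libraries where they do the work, as an engineer would, in place of code of your own. Each camera call takes 0.05 s, during which the arm holds its last target. There are 200 camera calls.

## Task

Before work on the solar panel, isolate its feed. Pull the locker's two-leaf louvred bifold door off its catch by the upright bar handle and fold both leaves along the track until they are fully folded and have clicked past the hold-back catch; let go. Then reach in and push the isolator's black lever all the way over to its other stop. Do not fling the door, let it stay folded back, and leave the tools and parts lying about alone.

Things in the scene. Friction and masses are not known exactly. Their poses are not given: they have to be found in the camera images.
- locker: Dark wood locker, fixed, 400 wide, 222 deep, 357 high. Origin: centre of the carcass at its foot; x points into the locker from its door, y to the left as one faces the door, z up. The shut door's outer face is the plane x = -116 mm. A header over the door (underside 297 high) and a sill under it (26 high) stand out to x = -122 mm; the two leaves, each 170 wide, 250 high, 14 thick, fill heights 30 to 280.
- post_leaf (a joint): Angle of the post leaf (the left leaf, hung on the upright pivot at the left jamb), rad: 0 shut, grows as its free edge swings out of the locker, stop at 1.5. The leading leaf turns the opposite way by twice this relative to it, as its far edge runs in the track. Catches: one at 0 (about 10 N on the bar frees it), hold-back near 1.41 (about 10 N to pass). Between them light friction (2 N).
- pull_grip (a point): Middle of the upright steel bar handle on the leading (right) leaf: bar 12 thick, 122 long, its axis 40 mm out from the leaf's face, 190 mm above the table and 30 mm beyond the fold axis; two round posts at 45 mm above and below its middle tie it to the leaf. Axes turn with that leaf: x into its face, z up; its yaw is the locker's yaw plus the post leaf angle.
- pivot (a point): Point on the upright pivot axis of the post leaf, 155 mm above the table: in the locker's frame x = -102, y = +170 mm. The fold axis between the leaves runs 170 mm from it, the track guide 170 mm beyond; all three axes lie in the plane of the leaves' inner faces. The shut leaves run from the pivot along the locker's -y; the fold swings out to the locker's -x.
- isolator (a joint): Angle of the isolator's lever about an upright axis, rad: 0 = on, pointing out of the locker and 0.5 rad to the left as one faces the door; it swings level to the right (the locker's -y) to a stop at 1.0 = off and stays where it is left (3 N at its end moves it). It belongs to a grey switch case on the back wall, 110 wide, 90 high, whose front is at x = -3 mm, low in the locker, behind the shut door.
- lever_tip (a point): End of the lever, on its middle line, 100 mm above the table. The lever's axis is at x = -3, y = -50 mm in the locker's frame, its end 83 mm from there (on: x = -76, y = -10; off: x = -76, y = -90). Its last 34 mm is an upright paddle 44 high, 16 thick. Inner floor at 22 mm, opening 352 wide and up to 297 high. Under the grab rail only a leaning tool gets in to it, about 35 degrees or more.
- rail_mid (a point): Middle of the axis of the fixed stainless grab rail, a level tube 25 thick, 300 long, along the locker's y: 50 mm in front of the shut door's face and 360 mm above the table, 170 mm above the middle of the handle. It bars a gripper coming straight down on the handle of the shut door; come under it with the tool leaning. Its ends bend back to the locker's top board.
- pull: The same steel bar handle as a body. Its origin lies inside the leaf, on the inner face at the handle's height: the bar's axis is at x = -54 mm in its frame, z up along the bar.
- jbox: Bystander: open black plastic junction box with ribbed sides, 130 x 106 x 28, loose on the solar panel. Origin: centre of its underside.
- pliers: Bystander: pliers with black handles, about 135 long, 70 wide, 10 high, lying on the solar panel, jaws along its +x. Origin: below the joint of the jaws.
- driver: Bystander: screwdriver 170 long lying on the solar panel. Origin: underside, mid-length.
- meter: Bystander: grey multimeter 140 x 70 x 32 lying on the table in front of the locker. Origin: centre of its underside. (The solar panel behind it, fixed, face down, 460 x 360 x 35, carries steel tubes up to 60 mm above the table.)

How it is judged:
By the outcome, as a careful person would: the job done as asked, in the order asked, and still so for the second after the job is handed in, with the robot touching nothing.
It also fails if it takes over 58 s, if anything falls off the work surface, if the arm or the gripper's body presses on something with over 40 N, if the wrist force passes 120 N, or if a joint passes its speed limit or range.

## Working session

There is one attempt and no reset: what is moved stays moved. The work goes in short steps, Python scripts to look and compute and a tool call to move; the robot and the scene stay as the last step left them, time stands still between calls to the robot, and variables do not carry over. Pictures are saved under pics/ and viewed, at most 10 in all, crops included, and the job is handed in when it is done.

Besides the shell and the picture viewer there is one more tool, called after "Request:" in YAML: its name, and indented under it one key for each argument. send_rows: Moves the arm, as the interface text tells. Its arguments: {"type":"object","properties":{"targets":{"type":"array"}},"required":["targets"]}

```bash
ls; mkdir -p pics; cat > h.py <<'E'
import numpy as np, cv2
from bench import arm
def shot(n,f):
    im,d=arm.get_image(n); cv2.imwrite('pics/'+f,cv2.cvtColor(im,cv2.COLOR_RGB2BGR)); np.save('pics/'+f[:-4]+'.npy',d); return im,d,arm.camera_model(n)
def pt(m,d,u,v):
    z=d[int(v),int(u)]; p=np.array([(u-m['cx'])/m['fx']*z,(v-m['cy'])/m['fy']*z,z,1]); return (np.array(m['cam_to_world'])@p)[:3]
E
python3 - <<'E'
from h import *
s=arm.read_state(); print(s)
for n in ['scene','side']:
    im,d,m=shot(n,n+'0.png'); print(n,m['fx'],m['cx'],m['cy'],np.round(m['cam_to_world'],3).tolist())
    for t in ['locker','pull','isolator','meter','post_leaf','rail_mid','jbox','pliers','driver']:
        print(t,[(np.round(b['rect']).tolist(),round(b['score'],2)) for b in arm.boxes_of(n,t)[:2]])
E
```

```text
pics
{'clock': 0.0, 'joints': array([ 1.47861649e+00,  3.85538598e-01,  6.63881477e-03, -5.09101927e-04,
       -1.19402202e+00, -2.58568357e-01]), 'joint_vel': array([-2.61654697e-05, -3.45679195e-04, -2.18580546e-03, -1.49875689e-03,
       -1.62612702e-03, -8.70325476e-04]), 'joint_efforts': array([ 6.99020711e-05, -3.92286122e+01,  1.88390923e+01,  4.18574363e+00,
       -4.76931775e-03,  3.93904344e-06]), 'position': array([214.52105643, 586.31428992, 190.93611514]), 'ee_rot': array([ 9.84644364e-01, -1.74568871e-01, -1.47466119e-04,  1.07872282e-03]), 'contact_force': array([-0.34422413, -0.26304524,  0.5356119 ]), 'wrist_torque': array([ 0.00551761, -0.02868863,  0.00573245]), 'grasp_force': 0.0, 'gripper_width': 85.48404264943754}
scene 369.0882452353827 318.48389962625197 202.15201791336386 [[-0.619, 0.666, -0.416, 920.512], [0.785, 0.519, -0.338, 473.561], [-0.009, -0.536, -0.844, 1057.83], [0.0, 0.0, 0.0, 1.0]]
locker [([119.0, 60.0, 175.0, 176.0], 0.76), ([249.0, 153.0, 13.0, 20.0], 0.67)]
pull [([248.0, 151.0, 13.0, 24.0], 0.54), ([119.0, 55.0, 175.0, 179.0], 0.34)]
isol
[... 271 characters left out ...]
77)]
side 386.12036931704296 319.5007674636373 204.6546077104346 [[-0.985, -0.145, 0.097, 412.67], [-0.173, 0.758, -0.629, 758.044], [0.018, -0.636, -0.771, 964.793], [0.0, 0.0, 0.0, 1.0]]
locker [([261.0, 42.0, 153.0, 150.0], 0.98), ([229.0, 318.0, 69.0, 64.0], 0.54)]
pull [([332.0, 128.0, 10.0, 38.0], 0.74), ([273.0, 103.0, 113.0, 78.0], 0.65)]
isolator []
meter [([270.0, 239.0, 52.0, 28.0], 0.95)]
post_leaf [([273.0, 102.0, 116.0, 81.0], 0.87)]
rail_mid [([270.0, 83.0, 125.0, 30.0], 0.74)]
jbox [([228.0, 318.0, 69.0, 67.0], 0.88)]
pliers [([338.0, 333.0, 40.0, 59.0], 0.9), ([260.0, 44.0, 151.0, 147.0], 0.47)]
driver [([236.0, 286.0, 64.0, 20.0], 0.91), ([263.0, 43.0, 152.0, 147.0], 0.72)]
```

View pics/scene0.png

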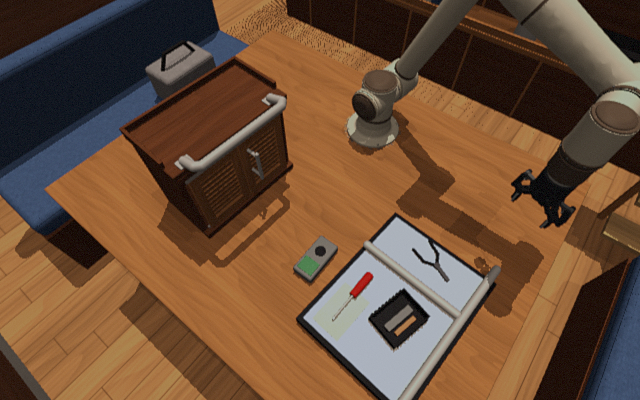

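View pics/side0.png

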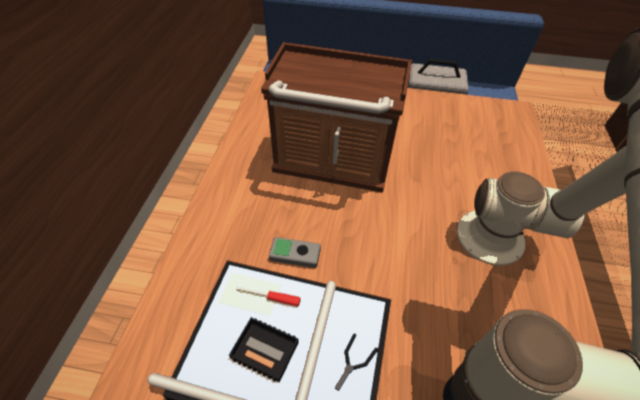

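```bash
cat > m.py <<'E'
from h import *
from scipy.optimize import least_squares
P={}
for n in ['scene','side']:
    m=arm.camera_model(n); d=np.load(f'pics/{n}0.npy'); v,u=np.mgrid[0:400,0:640]
    q=np.stack([(u-m['cx'])/m['fx']*d,(v-m['cy'])/m['fy']*d,d,np.ones_like(d)],-1)@np.array(m['cam_to_world']).T
    P[n]=q[...,:3]
    b=P[n][(d>0)]
    # top board points
    t=b[(b[:,2]>349)&(b[:,2]<366)]
    c,sz,a=cv2.minAreaRect(t[:,:2].astype(np.float32)); print(n,'top',len(t),c,sz,a, np.median(t[:,2]))
r={'side':(273,102,116,81),'scene':(186,117,100,111)}
for n,(x,y,w,h) in r.items():
    q=P[n][y:y+h,x:x+w].reshape(-1,3); q=q[(q[:,2]>60)&(q[:,2]<250)]
    rng=np.random.default_rng(0);best=0
    for _ in range(500):
        a,b=q[rng.integers(len(q),size=2)][:,:2]; L=np.linalg.norm(b-a)
        if L<80: continue
        nn=np.array([-(b-a)[1],(b-a)[0]])/L; e=np.abs((q[:,:2]-a)@nn); k=(e<3).sum()
        if k>best: best=k; I=e<3
    f=q[I]; c=f[:,:2].mean(0); w_=np.linalg.svd(f[:,:2]-c,full_matrices=False)[2]
    print(n,'face',best,len(q),c,'normal',w_[1],'ext',np.percentile((f[:,:2]-c)@w_[0],[0,1,50,99,100]),'dir',w_[0])
for n,(x,y,w,h) in {'side':(332,128,10,38),'scene':(248,151,13,24)}.items():
    print(n,'pull',np.round(P[n][y+h//2,x:x+w]).tolist())
# triangulate bar centre from boxes
def ray(n,u,v):
    m=arm.camera_model(n);M=np.array(m['cam_to_world']); r=M[:3,:3]@[(u-m['cx'])/m['fx'],(v-m['cy'])/m['fy'],1]; return M[:3,3],r/np.linalg.norm(r)
A=np.zeros((3,3));B=np.zeros(3);R=[ray('scene',254.5,163),ray('side',337,147)]
for o,r in R: K=np.eye(3)-np.outer(r,r);A+=K;B+=K@o
X=np.linalg.solve(A,B);print('tri',X,[np.linalg.norm(np.cross(X-o,r)) for o,r in R])
for n,b in {'side':[(270,239,52,28),(228,318,69,67)],'scene':[(291,235,51,49)]}.items():
    for x,y,w,h in b: print(n,np.round(P[n][y+h//2,x+w//2]))
E
python3 m.py
```

```text
scene top 1790 (270.7200012207031, 23.37762451171875) (599.247802734375, 1109.7281494140625) 30.763458251953125 355.6482940189493
side top 2029 (742.7686767578125, -145.48504638671875) (764.4227294921875, 1762.6507568359375) 59.28445053100586 357.65786366082614
side face 2643 5219 [ 526.53205815 -137.09467552] normal [-0.05804704 -0.99831385] ext [-171.25243028 -168.34724885   -4.26987854  163.85445452  165.94992434] dir [-0.99831385  0.05804704]
scene face 2250 4247 [ 542.69683635 -135.69304157] normal [-0.06003155 -0.99819648] ext [-181.09503261 -177.56976223    1.20391889  154.57066636  155.79619878] dir [ 0.99819648 -0.06003155]
side pull [[516.0, -134.0, 158.0], [512.0, -133.0, 160.0], [505.0, -89.0, 200.0], [502.0, -92.0, 198.0], [499.0, -91.0, 199.0], [496.0, -93.0, 198.0], [498.0, -138.0, 158.0], [495.0, -139.0, 157.0], [491.0, -137.0, 160.0], [488.0, -138.0, 160.0]]
scene pull [[509.0, -132.0, 182.0], [506.0, -132.0, 179.0], [502.0, -133.0, 174.0], [494.0, -140.0, 161.0], [494.0, -134.0, 166.0], [489.0, -136.0, 159.0], [488.0, -133.0, 160.0], [479.0, -140.0, 146.0], [475.0, -140.0, 142.0], [508.0, -90.0, 214.0], [506.0, -88.0, 213.0], [503.0, -87.0, 211.0], [501.0, -86.0, 209.0]]
tri [ 497.51761865 -116.66686659  179.09882233] [np.float64(1.9896702523315788), np.float64(1.9896702523316498)]
side [564. 185.  32.]
side [582. 473.  49.]
scene [579. 182.  34.]
```

The pictures agree: the locker front faces world +y. The bar is at side (337,147) and scene (254,163), and the rail runs above it at side (270–395, 83–113). The meter is on the table in front, and the panel with the loose parts is farther out.

```bash
cat > plan.py <<'E'
from h import *
from scipy.spatial.transform import Rotation as R
import json
YAW=np.arctan2(-.9983,-.059); O=np.array([523.,-253.,0])
RL=R.from_euler('z',YAW)
def W(p): return O+RL.apply(np.array(p,float))
def tool(lean,yaw):  # z leans towards locker +x turned by yaw (deg); y_tool = -locker y... turned
    l=np.radians(lean); z=np.array([np.sin(l),0,-np.cos(l)]); y=np.array([0,-1.,0]); x=np.cross(y,z)
    return RL*R.from_euler('z',yaw,degrees=True)*R.from_matrix(np.stack([x,y,z],1))
def handle(t):
    s,c=np.sin(t),np.cos(t); return np.array([-102-170*s+30*s-54*c,170-170*c-30*c-54*s,188.])
def rows(p1,r1,n,g=-1,p0=None,r0=None):
    s=arm.read_state()
    p0=s['position'] if p0 is None else p0; r0=R.from_quat(s['ee_rot']) if r0 is None else r0
    rv=np.round((r0.inv()*r1).as_rotvec(degrees=True)/n,1); p,r=np.array(p0),r0; out=[]
    for i in range(n):
        t=p0+(p1-p0)*(i+1)/n; d=np.round(r.inv().apply(t-p)/10,1); out.append(dict(zip(['gripper','x','y','z','ax','ay','az'],[g,*d.tolist(),*rv.tolist()])))
        p=p+r.apply(d*10); r=r*R.from_rotvec(rv,degrees=True)
    for i in range(0,n,5): print(json.dumps(out[i:i+5]))
    print('end',np.round(p,1),'err deg',np.round((r.inv()*r1).magnitude()*57.3,1)); return p,r
def st():
    s=arm.read_state(); print(round(s['clock'],2),'J',np.round(s['joints'],2),'p',np.round(s['position'],1),'q',np.round(s['ee_rot'],3),'F',np.round(s['contact_force'],1),'w',round(s['gripper_width'],1),s['grasp_force'])
E
python3 -c "
from plan import *
print(W(handle(0)))
T=tool(50,0); z=T.apply([0,0,1]); print(z)
rows(W(handle(0))+19*z-160*z,T,20)"
```

```text
[502.25587009 -95.50180612 188.        ]
[-0.04519473 -0.76471009 -0.64278761]
[{"gripper": -1, "x": 2.4, "y": 2.2, "z": -0.4, "ax": -1.6, "ay": 2.1, "az": 3.4}, {"gripper": -1, "x": 2.5, "y": 2.1, "z": -0.3, "ax": -1.6, "ay": 2.1, "az": 3.4}, {"gripper": -1, "x": 2.6, "y": 1.9, "z": -0.2, "ax": -1.6, "ay": 2.1, "az": 3.4}, {"gripper": -1, "x": 2.7, "y": 1.7, "z": 0.1, "ax": -1.6, "ay": 2.1, "az": 3.4}, {"gripper": -1, "x": 2.9, "y": 1.6, "z": 0.1, "ax": -1.6, "ay": 2.1, "az": 3.4}]
[{"gripper": -1, "x": 2.9, "y": 1.4, "z": 0.3, "ax": -1.6, "ay": 2.1, "az": 3.4}, {"gripper": -1, "x": 3.0, "y": 1.2, "z": 0.5, "ax": -1.6, "ay": 2.1, "az": 3.4}, {"gripper": -1, "x": 3.0, "y": 1.1, "z": 0.6, "ax": -1.6, "ay": 2.1, "az": 3.4}, {"gripper": -1, "x": 3.1, "y": 0.8, "z": 0.7, "ax": -1.6, "ay": 2.1, "az": 3.4}, {"gripper": -1, "x": 3.1, "y": 0.6, "z": 0.9, "ax": -1.6, "ay": 2.1, "az": 3.4}]
[{"gripper": -1, "x": 3.0, "y": 0.4, "z": 1.0, "ax": -1.6, "ay": 2.1, "az": 3.4}, {"gripper": -1, "x": 3.1, "y": 0.2, "z": 1.1, "ax": -1.6, "ay": 2.1, "az": 3.4}, {"gripper": -1, "x": 3.0, "y": 0.0, "z": 1.2, "ax": -1.6, "ay": 2.1, "az": 3.4}, {"gripper": -1, "x": 3.0, "y": -0.2, "z": 1.4, "ax": -1.6, "ay": 2.1, "az": 3.4}, {"gripper": -1, "x": 2.8, "y": -0.4, "z": 1.4, "ax": -1.6, "ay": 2.1, "az": 3.4}]
[{"gripper": -1, "x": 2.9, "y": -0.7, "z": 1.5, "ax": -1.6, "ay": 2.1, "az": 3.4}, {"gripper": -1, "x": 2.7, "y": -0.8, "z": 1.6, "ax": -1.6, "ay": 2.1, "az": 3.4}, {"gripper": -1, "x": 2.5, "y": -1.1, "z": 1.7, "ax": -1.6, "ay": 2.1, "az": 3.4}, {"gripper": -1, "x": 2.5, "y": -1.2, "z": 1.8, "ax": -1.6, "ay": 2.1, "az": 3.4}, {"gripper": -1, "x": 2.3, "y": -1.5, "z": 1.7, "ax": -1.6, "ay": 2.1, "az": 3.4}]
end [509.   12.6 278.8] err deg 0.9
```

Request:
send_rows:
  targets:
    - {"gripper": -1, "x": 2.4, "y": 2.2, "z": -0.4, "ax": -1.6, "ay": 2.1, "az": 3.4}
    - {"gripper": -1, "x": 2.5, "y": 2.1, "z": -0.3, "ax": -1.6, "ay": 2.1, "az": 3.4}
    - {"gripper": -1, "x": 2.6, "y": 1.9, "z": -0.2, "ax": -1.6, "ay": 2.1, "az": 3.4}
    - {"gripper": -1, "x": 2.7, "y": 1.7, "z": 0.1, "ax": -1.6, "ay": 2.1, "az": 3.4}
    - {"gripper": -1, "x": 2.9, "y": 1.6, "z": 0.1, "ax": -1.6, "ay": 2.1, "az": 3.4}

```text
clock: 1.42
position: [288.7, 442.0, 214.2]
ee_rot: [0.941, -0.318, 0.078, 0.085]
contact_force: [0.4, -0.2, -1.3]
gripper_width: 85.3
grasp_force: 0.0
```

Request:
send_rows:
  targets:
    - {"gripper": -1, "x": 2.9, "y": 1.4, "z": 0.3, "ax": -1.6, "ay": 2.1, "az": 3.4}
    - {"gripper": -1, "x": 3.0, "y": 1.2, "z": 0.5, "ax": -1.6, "ay": 2.1, "az": 3.4}
    - {"gripper": -1, "x": 3.0, "y": 1.1, "z": 0.6, "ax": -1.6, "ay": 2.1, "az": 3.4}
    - {"gripper": -1, "x": 3.1, "y": 0.8, "z": 0.7, "ax": -1.6, "ay": 2.1, "az": 3.4}
    - {"gripper": -1, "x": 3.1, "y": 0.6, "z": 0.9, "ax": -1.6, "ay": 2.1, "az": 3.4}

```text
clock: 1.83
position: [362.7, 298.2, 236.1]
ee_rot: [0.865, -0.449, 0.153, 0.166]
contact_force: [0.6, 0.9, -1.1]
gripper_width: 85.3
grasp_force: 0.0
```

Request:
send_rows:
  targets:
    - {"gripper": -1, "x": 3.0, "y": 0.4, "z": 1.0, "ax": -1.6, "ay": 2.1, "az": 3.4}
    - {"gripper": -1, "x": 3.1, "y": 0.2, "z": 1.1, "ax": -1.6, "ay": 2.1, "az": 3.4}
    - {"gripper": -1, "x": 3.0, "y": 0.0, "z": 1.2, "ax": -1.6, "ay": 2.1, "az": 3.4}
    - {"gripper": -1, "x": 3.0, "y": -0.2, "z": 1.4, "ax": -1.6, "ay": 2.1, "az": 3.4}
    - {"gripper": -1, "x": 2.8, "y": -0.4, "z": 1.4, "ax": -1.6, "ay": 2.1, "az": 3.4}

```text
clock: 2.25
position: [435.4, 155.0, 257.3]
ee_rot: [0.758, -0.564, 0.223, 0.241]
contact_force: [-0.1, -0.2, -0.1]
gripper_width: 85.2
grasp_force: 0.0
```

Works as planned; last quarter.

Request:
send_rows:
  targets:
    - {"gripper": -1, "x": 2.9, "y": -0.7, "z": 1.5, "ax": -1.6, "ay": 2.1, "az": 3.4}
    - {"gripper": -1, "x": 2.7, "y": -0.8, "z": 1.6, "ax": -1.6, "ay": 2.1, "az": 3.4}
    - {"gripper": -1, "x": 2.5, "y": -1.1, "z": 1.7, "ax": -1.6, "ay": 2.1, "az": 3.4}
    - {"gripper": -1, "x": 2.5, "y": -1.2, "z": 1.8, "ax": -1.6, "ay": 2.1, "az": 3.4}
    - {"gripper": -1, "x": 2.3, "y": -1.5, "z": 1.7, "ax": -1.6, "ay": 2.1, "az": 3.4}

```text
clock: 2.67
position: [509.5, 11.2, 279.1]
ee_rot: [-0.624, 0.659, -0.284, -0.308]
contact_force: [0.4, 0.9, 0.3]
gripper_width: 85.7
grasp_force: 0.0
```

```bash
python3 -c "
from plan import *
st(); im,d,m=shot('wrist','w1.png'); M=np.array(m['cam_to_world']); print(m['fx'],m['cx'],m['cy'])
print(arm.boxes_of('wrist','pull')[:3])
b=arm.boxes_of('wrist','pull')
h=W(handle(0)); h[2]=190
for dz in(-61,0,61):
    c=np.linalg.inv(M)@[*(h+[0,0,dz]),1]; th=np.arctan2(np.hypot(c[0],c[1]),c[2]); a=np.arctan2(c[1],c[0]); print('pred',dz,m['cx']+m['fx']*th*np.cos(a),m['cy']+m['fy']*th*np.sin(a))
"
```

```text
2.67 J [ 0.7   0.35 -0.33  0.58 -1.58 -0.96] p [509.5  11.2 279.1] q [-0.624  0.659 -0.284 -0.308] F [0.4 0.9 0.3] w 85.7 0.0
309.70691628693146 317.72579631600735 198.09917518614978
[{'rect': [314.8, 117.0, 9.4, 88.0], 'score': 0.63}]
pred -61 316.83828455343763 204.2616622112219
pred 0 317.3471684504416 175.8205593527756
pred 61 318.0441816575848 137.25683641081758
```

View pics/w1.png

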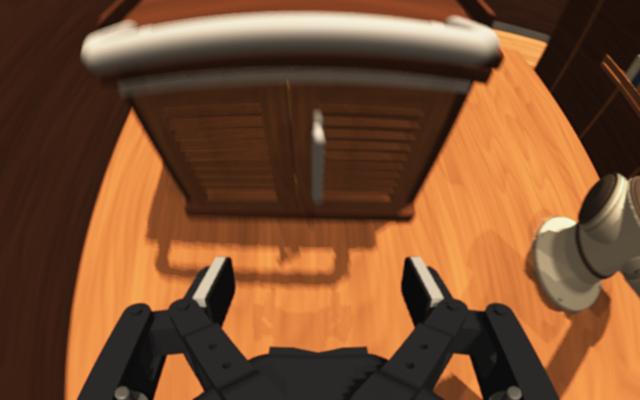

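The wrist picture shows the bar upright at column 318, rows 110–205, centred between the fingers. Its top sits about 20 px higher than predicted, so I'll check the depth.

```bash
cat >> plan.py <<'E'
def fish(m,d,u,v):
    x,y=(u-m['cx'])/m['fx'],(v-m['cy'])/m['fy']; t=np.hypot(x,y); z=d[int(v),int(u)]; k=np.tan(t)/t*z
    return (np.array(m['cam_to_world'])@[x*k,y*k,z,1])[:3]
E
python3 -c "
from plan import *
d=np.load('pics/w1.npy'); m=arm.camera_model('wrist')
for v in (112,116,125,145,160,175,190,200,206): print(v,[np.round(fish(m,d,u,v)).astype(int).tolist() for u in (300,315,318,321,340)])
print(np.round(np.array(m['cam_to_world']),2).tolist())
for v in (20,40,60): print('rail',np.round(fish(m,d,300,v)))
"
```

```text
112 [[517, -134, 244], [502, -134, 243], [499, -134, 243], [496, -134, 242], [477, -133, 243]]
116 [[517, -136, 236], [502, -134, 237], [499, -132, 239], [496, -132, 239], [476, -138, 233]]
125 [[518, -133, 225], [503, -122, 236], [500, -120, 239], [497, -118, 240], [476, -134, 223]]
145 [[519, -135, 191], [505, -90, 243], [502, -88, 245], [499, -88, 245], [472, -142, 180]]
160 [[520, -134, 164], [505, -90, 221], [502, -88, 223], [499, -88, 223], [471, -134, 162]]
175 [[521, -135, 131], [504, -90, 194], [501, -88, 198], [498, -88, 197], [469, -136, 126]]
190 [[522, -136, 94], [504, -90, 165], [501, -88, 168], [498, -88, 168], [464, -142, 79]]
200 [[523, -135, 68], [504, -89, 144], [501, -88, 147], [497, -89, 144], [464, -135, 62]]
206 [[524, -134, 51], [501, -134, 49], [497, -133, 50], [492, -133, 51], [463, -131, 51]]
[[-1.0, 0.05, -0.04, 516.02], [0.06, 0.86, -0.51, 94.17], [0.01, -0.51, -0.86, 459.88], [0.0, 0.0, 0.0, 1.0]]
rail [515. -85. 371.]
rail [515. -73. 363.]
rail [ 516. -129.  310.]
```

Bar axis is confirmed at (501, -94, 190). I'm advancing onto it.

```bash
sed -i 's/O=np.array(\[523.,-253.,0\])/O=np.array([522.,-252.,0])/' plan.py; python3 -c "
from plan import *
T=tool(50,0); z=T.apply([0,0,1])
rows(W(handle(0))+19*z,T,10)"
```

```text
[{"gripper": -1, "x": 0.0, "y": 0.0, "z": 1.6, "ax": 0.1, "ay": 0.0, "az": 0.1}, {"gripper": -1, "x": 0.0, "y": 0.0, "z": 1.6, "ax": 0.1, "ay": 0.0, "az": 0.1}, {"gripper": -1, "x": 0.0, "y": 0.0, "z": 1.5, "ax": 0.1, "ay": 0.0, "az": 0.1}, {"gripper": -1, "x": 0.0, "y": 0.0, "z": 1.6, "ax": 0.1, "ay": 0.0, "az": 0.1}, {"gripper": -1, "x": 0.0, "y": 0.0, "z": 1.6, "ax": 0.1, "ay": 0.0, "az": 0.1}]
[{"gripper": -1, "x": 0.0, "y": 0.1, "z": 1.6, "ax": 0.1, "ay": 0.0, "az": 0.1}, {"gripper": -1, "x": 0.0, "y": -0.0, "z": 1.6, "ax": 0.1, "ay": 0.0, "az": 0.1}, {"gripper": -1, "x": 0.0, "y": 0.0, "z": 1.5, "ax": 0.1, "ay": 0.0, "az": 0.1}, {"gripper": -1, "x": 0.0, "y": 0.0, "z": 1.6, "ax": 0.1, "ay": 0.0, "az": 0.1}, {"gripper": -1, "x": 0.0, "y": 0.1, "z": 1.6, "ax": 0.1, "ay": 0.0, "az": 0.1}]
end [ 500.  -108.9  175.7] err deg 0.8
```

Request:
send_rows:
  targets:
    - {"gripper": -1, "z": 1.6, "ax": 0.1, "az": 0.1}
    - {"gripper": -1, "z": 1.6, "ax": 0.1, "az": 0.1}
    - {"gripper": -1, "z": 1.6, "ax": 0.1, "az": 0.1}
    - {"gripper": -1, "z": 1.6, "ax": 0.1, "az": 0.1}
    - {"gripper": -1, "z": 1.6, "ax": 0.1, "az": 0.1}

```text
$.targets[0]: bad value
```

Request:
send_rows:
  targets:
    - {"gripper": -1, "y": 0.1, "z": 1.6, "ax": 0.1, "az": 0.1}
    - {"gripper": -1, "z": 1.6, "ax": 0.1, "az": 0.1}
    - {"gripper": -1, "z": 1.6, "ax": 0.1, "az": 0.1}
    - {"gripper": -1, "z": 1.5}
    - {"gripper": -1, "z": 1.4}

```text
$.targets[0]: bad value
```

Request:
send_rows:
  targets:
    - {"gripper": 1}
    - {"gripper": 1}
    - {"gripper": 1}
    - {"gripper": 1}
    - {"gripper": 1}

```text
$.targets[0]: bad value
```

All keys are required.

Request:
send_rows:
  targets:
    - {"gripper": -1, "x": 0, "y": 0, "z": 1.6, "ax": 0.1, "ay": 0, "az": 0.1}
    - {"gripper": -1, "x": 0, "y": 0, "z": 1.6, "ax": 0.1, "ay": 0, "az": 0.1}
    - {"gripper": -1, "x": 0, "y": 0, "z": 1.6, "ax": 0.1, "ay": 0, "az": 0.1}
    - {"gripper": -1, "x": 0, "y": 0, "z": 1.6, "ax": 0.1, "ay": 0, "az": 0.1}
    - {"gripper": -1, "x": 0, "y": 0, "z": 1.6, "ax": 0.1, "ay": 0, "az": 0.1}

```text
clock: 3.23
position: [505.3, -47.5, 226.7]
ee_rot: [-0.625, 0.659, -0.288, -0.303]
contact_force: [-0.1, 0.6, 0.9]
gripper_width: 85.5
grasp_force: 0.0
```

Request:
send_rows:
  targets:
    - {"gripper": -1, "x": 0, "y": 0.1, "z": 1.6, "ax": 0.1, "ay": 0, "az": 0.1}
    - {"gripper": -1, "x": 0, "y": 0, "z": 1.6, "ax": 0.1, "ay": 0, "az": 0.1}
    - {"gripper": -1, "x": 0, "y": 0, "z": 1.6, "ax": 0.1, "ay": 0, "az": 0.1}
    - {"gripper": -1, "x": 0, "y": 0, "z": 1.5, "ax": 0, "ay": 0, "az": 0}
    - {"gripper": -1, "x": 0, "y": 0, "z": 1.4, "ax": 0, "ay": 0, "az": 0}

```text
clock: 3.65
position: [501.4, -106.0, 176.7]
ee_rot: [-0.624, 0.66, -0.291, -0.301]
contact_force: [0.2, 0.9, 0.3]
gripper_width: 85.3
grasp_force: 0.0
```

Request:
send_rows:
  targets:
    - {"gripper": 1, "x": 0, "y": 0, "z": 0, "ax": 0, "ay": 0, "az": 0}
    - {"gripper": 1, "x": 0, "y": 0, "z": 0, "ax": 0, "ay": 0, "az": 0}
    - {"gripper": 1, "x": 0, "y": 0, "z": 0, "ax": 0, "ay": 0, "az": 0}
    - {"gripper": 1, "x": 0, "y": 0, "z": 0, "ax": 0, "ay": 0, "az": 0}
    - {"gripper": 1, "x": 0, "y": 0, "z": 0, "ax": 0, "ay": 0, "az": 0}

```text
clock: 4.07
position: [501.9, -105.6, 177.4]
ee_rot: [-0.623, 0.661, -0.291, -0.301]
contact_force: [0.4, -0.7, 1.2]
gripper_width: 25.5
grasp_force: 0.0
```

Request:
send_rows:
  targets:
    - {"gripper": 1, "x": 0, "y": 0, "z": 0, "ax": 0, "ay": 0, "az": 0}
    - {"gripper": 1, "x": 0, "y": 0, "z": 0, "ax": 0, "ay": 0, "az": 0}
    - {"gripper": 1, "x": 0, "y": 0, "z": 0, "ax": 0, "ay": 0, "az": 0}

```text
clock: 4.32
position: [501.4, -106.3, 176.9]
ee_rot: [-0.623, 0.661, -0.29, -0.301]
contact_force: [0.0, -0.3, 0.8]
gripper_width: -0.1
grasp_force: 0.0
```

```bash
cat >> plan.py <<'E'
def theta_est(p,r,lean0off=None):
    from scipy.optimize import minimize_scalar
    b=(p-19*r.apply([0,0,1]))[:2]
    f=lambda t:np.linalg.norm(W(handle(t))[:2]-b)
    o=minimize_scalar(f,bounds=(0,1.5),method='bounded'); return o.x,o.fun
def swing(ts,k=1.0,p=None,r=None,corr=True):
    """rows through post-leaf angles ts (ts[0]=now), tool yaw k*theta"""
    s=arm.read_state(); p=s['position'] if p is None else p; r=R.from_quat(s['ee_rot']) if r is None else r
    b0=p-19*r.apply([0,0,1]); off=b0-W(handle(ts[0])); off0=off.copy(); out=[]; b=b0
    for i in range(1,len(ts)):
        rn=R.from_euler('z',k*(ts[i]-ts[i-1]))*r; bt=W(handle(ts[i]))+off
        rv=np.round((r.inv()*rn).as_rotvec(degrees=True),1)
        t=bt+19*rn.apply([0,0,1]); d=np.round(r.inv().apply(t-p)/10,2)
        out.append(dict(zip(['gripper','x','y','z','ax','ay','az'],[1,*d.tolist(),*rv.tolist()]))); p=p+r.apply(d*10); r=r*R.from_rotvec(rv,degrees=True)
    for i in range(0,len(out),5): print(json.dumps(out[i:i+5]))
    print('off',off0,'end',np.round(p,1)); return p,r
E
python3 -c "
from plan import *
st(); s=arm.read_state(); print(theta_est(s['position'],R.from_quat(s['ee_rot'])))
swing([0,.02,.04,.06,.09,.12,.16,.2,.25,.3,.35])"
```

```text
4.32 J [ 0.5   0.36 -0.63  0.76 -1.24 -1.07] p [ 501.4 -106.3  176.9] q [-0.623  0.661 -0.29  -0.301] F [ 0.  -0.3  0.8] w -0.1 0.0
(np.float64(0.015407853474200652), np.float64(1.5726049760589997))
[{"gripper": 1, "x": -0.18, "y": 0.07, "z": -0.21, "ax": 0.9, "ay": -0.0, "az": -0.7}, {"gripper": 1, "x": -0.18, "y": 0.06, "z": -0.22, "ax": 0.9, "ay": -0.0, "az": -0.7}, {"gripper": 1, "x": -0.18, "y": 0.05, "z": -0.21, "ax": 0.9, "ay": -0.0, "az": -0.7}, {"gripper": 1, "x": -0.27, "y": 0.05, "z": -0.31, "ax": 1.3, "ay": -0.0, "az": -1.1}, {"gripper": 1, "x": -0.27, "y": 0.01, "z": -0.31, "ax": 1.3, "ay": -0.0, "az": -1.1}]
[{"gripper": 1, "x": -0.34, "y": -0.02, "z": -0.41, "ax": 1.7, "ay": -0.0, "az": -1.5}, {"gripper": 1, "x": -0.34, "y": -0.07, "z": -0.4, "ax": 1.7, "ay": -0.0, "az": -1.5}, {"gripper": 1, "x": -0.4, "y": -0.16, "z": -0.47, "ax": 2.2, "ay": -0.0, "az": -1.9}, {"gripper": 1, "x": -0.38, "y": -0.23, "z": -0.44, "ax": 2.2, "ay": -0.0, "az": -1.9}, {"gripper": 1, "x": -0.34, "y": -0.31, "z": -0.4, "ax": 2.2, "ay": -0.0, "az": -1.9}]
off [0.82615154 2.64698619 1.29219978] end [502.7 -60.7 177. ]
```

The fingers shut on nothing, so I'm looking.

```bash
python3 -c "
from plan import *
shot('wrist','w2.png'); shot('side','s2.png')
m=arm.camera_model('wrist');d=np.load('pics/w2.npy')
for v in (60,90,120,150,180,200,220): print(v,[np.round(fish(m,d,u,v)).astype(int).tolist() for u in (300,312,318,324,340)])
"
```

```text
60 [[506, -128, 289], [501, -127, 289], [498, -129, 287], [496, -128, 288], [490, -128, 288]]
90 [[506, -134, 268], [501, -134, 268], [498, -133, 268], [496, -133, 268], [488, -132, 268]]
120 [[507, -135, 248], [501, -134, 248], [498, -133, 248], [495, -133, 248], [487, -133, 248]]
150 [[509, -134, 224], [502, -122, 238], [499, -120, 241], [496, -122, 238], [486, -135, 221]]
180 [[510, -135, 193], [503, -97, 249], [501, -95, 251], [498, -97, 248], [483, -143, 178]]
200 [[512, -135, 168], [504, -89, 246], [501, -88, 248], [499, -88, 247], [483, -134, 166]]
220 [[514, -134, 137], [504, -88, 229], [501, -88, 229], [498, -88, 228], [480, -142, 117]]
```

View pics/w2.png

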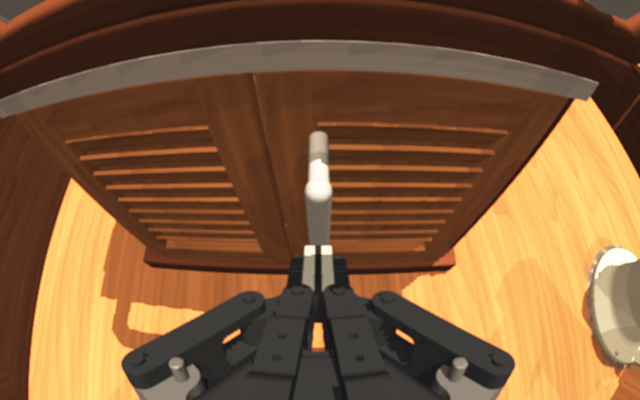

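```bash
python3 -c "
from plan import *
st()
m=arm.camera_model('wrist');d=np.load('pics/w2.npy')
for v in (230,240,246,252,260,270,280,290,310): print(v,[np.round(fish(m,d,u,v)).astype(int).tolist() for u in (300,308,318,328,340)])
im=cv2.imread('pics/w2.png'); a=cv2.resize(im[170:330,240:400],(560,560),interpolation=cv2.INTER_CUBIC)
b=cv2.imread('pics/s2.png')[90:230,250:400]; b=cv2.resize(b,None,fx=3.7,fy=3.7,interpolation=cv2.INTER_CUBIC)[:560,:]
h=np.zeros((560,800,3),np.uint8); h[:400,:400]=cv2.resize(a,(400,400)); b=cv2.resize(b,(400,373)); h[:373,400:]=b; cv2.imwrite('pics/c2.png',h[:400])
"
```

```text
4.42 J [ 0.5   0.36 -0.63  0.76 -1.24 -1.07] p [ 501.3 -106.5  176.9] q [-0.623  0.661 -0.29  -0.302] F [ 0.3 -0.2  0.4] w 0.2 0.0
230 [[515, -135, 117], [506, -91, 210], [501, -88, 218], [496, -90, 211], [478, -143, 95]]
240 [[516, -134, 96], [509, -134, 95], [501, -88, 205], [496, -91, 196], [479, -135, 88]]
246 [[517, -135, 80], [507, -81, 215], [502, -81, 214], [497, -80, 215], [477, -139, 64]]
252 [[518, -135, 64], [507, -76, 218], [502, -76, 216], [497, -76, 218], [477, -133, 63]]
260 [[511, -73, 216], [507, -70, 223], [502, -70, 223], [498, -70, 223], [491, -72, 216]]
270 [[511, -66, 221], [507, -64, 228], [503, -63, 229], [498, -63, 228], [492, -65, 222]]
280 [[511, -60, 227], [507, -58, 233], [503, -58, 234], [499, -57, 233], [493, -59, 226]]
290 [[510, -51, 243], [507, -52, 240], [503, -54, 232], [499, -52, 240], [495, -51, 242]]
310 [[510, -42, 249], [507, -43, 248], [503, -47, 223], [500, -42, 247], [496, -42, 248]]
```

View pics/c2.png

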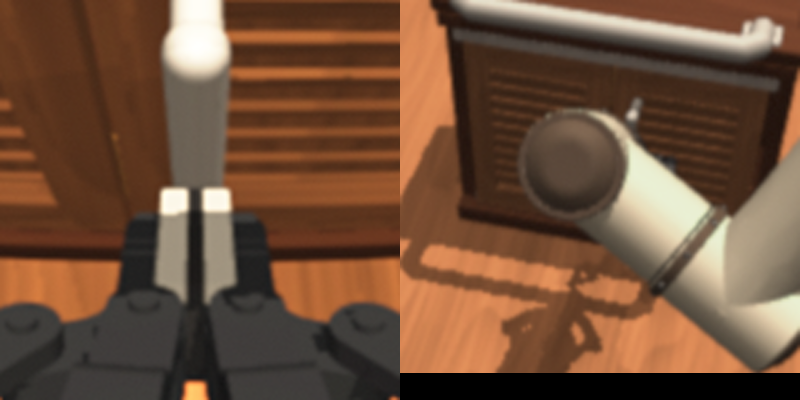

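The crop shows the shut tips ending just in front of the bar. Their depth puts them about 43 mm short of the reported TCP. I'll open, move about 43 mm further in while watching the force, and close again.

Request:
send_rows:
  targets:
    - {"gripper": -1, "x": 0, "y": 0, "z": -1, "ax": 0, "ay": 0, "az": 0}
    - {"gripper": -1, "x": 0, "y": 0, "z": 0, "ax": 0, "ay": 0, "az": 0}
    - {"gripper": -1, "x": 0, "y": 0, "z": 0, "ax": 0, "ay": 0, "az": 0}
    - {"gripper": -1, "x": 0, "y": 0, "z": 0, "ax": 0, "ay": 0, "az": 0}
    - {"gripper": -1, "x": 0, "y": 0, "z": 0, "ax": 0, "ay": 0, "az": 0}

```text
clock: 4.83
position: [501.5, -98.9, 183.3]
ee_rot: [-0.623, 0.661, -0.29, -0.302]
contact_force: [0.6, 0.2, -0.3]
gripper_width: 60.8
grasp_force: 0.0
```

Request:
send_rows:
  targets:
    - {"gripper": -1, "x": 0, "y": 0, "z": 0, "ax": 0, "ay": 0, "az": 0}
    - {"gripper": -1, "x": 0, "y": 0, "z": 1, "ax": 0, "ay": 0, "az": 0}
    - {"gripper": -1, "x": 0, "y": 0, "z": 1.2, "ax": 0, "ay": 0, "az": 0}
    - {"gripper": -1, "x": 0, "y": 0, "z": 1.2, "ax": 0, "ay": 0, "az": 0}
    - {"gripper": -1, "x": 0, "y": 0, "z": 1.0, "ax": 0, "ay": 0, "az": 0}

```text
clock: 5.25
position: [499.0, -133.9, 153.5]
ee_rot: [-0.623, 0.661, -0.29, -0.303]
contact_force: [-1.0, 0.1, 0.9]
gripper_width: 85.2
grasp_force: 0.0
```

Request:
send_rows:
  targets:
    - {"gripper": -1, "x": 0, "y": 0, "z": 0.8, "ax": 0, "ay": 0, "az": 0}
    - {"gripper": 1, "x": 0, "y": 0, "z": 0, "ax": 0, "ay": 0, "az": 0}
    - {"gripper": 1, "x": 0, "y": 0, "z": 0, "ax": 0, "ay": 0, "az": 0}
    - {"gripper": 1, "x": 0, "y": 0, "z": 0, "ax": 0, "ay": 0, "az": 0}
    - {"gripper": 1, "x": 0, "y": 0, "z": 0, "ax": 0, "ay": 0, "az": 0}

```text
clock: 5.67
position: [500.2, -138.1, 149.8]
ee_rot: [-0.623, 0.661, -0.291, -0.301]
contact_force: [1.1, 0.7, -0.8]
gripper_width: 38.8
grasp_force: 0.0
```

Request:
send_rows:
  targets:
    - {"gripper": 1, "x": 0, "y": 0, "z": 0, "ax": 0, "ay": 0, "az": 0}
    - {"gripper": 1, "x": 0, "y": 0, "z": 0, "ax": 0, "ay": 0, "az": 0}
    - {"gripper": 1, "x": 0, "y": 0, "z": 0, "ax": 0, "ay": 0, "az": 0}
    - {"gripper": 1, "x": 0, "y": 0, "z": 0, "ax": 0, "ay": 0, "az": 0}

```text
clock: 6.0
position: [499.4, -138.0, 149.9]
ee_rot: [-0.623, 0.66, -0.29, -0.302]
contact_force: [-4.0, 4.7, 2.0]
gripper_width: 10.5
grasp_force: 58.4
```

```bash
python3 -c "
from plan import *
st(); shot('wrist','w3.png')
m=arm.camera_model('wrist');d=np.load('pics/w3.npy')
for v in (190,200,210,220,230,236,240,246,252,260): print(v,[np.round(fish(m,d,u,v)).astype(int).tolist() for u in (300,308,318,328,340)])
"
```

```text
6.0 J [ 0.43  0.38 -0.7   0.83 -1.15 -1.1 ] p [ 499.4 -138.   149.9] q [-0.623  0.66  -0.29  -0.302] F [-4.   4.7  2. ] w 10.5 58.37125539779663
190 [[507, -134, 206], [503, -112, 239], [499, -112, 240], [496, -113, 237], [488, -134, 203]]
200 [[508, -134, 196], [503, -108, 239], [500, -109, 239], [496, -109, 238], [486, -143, 179]]
210 [[508, -134, 186], [503, -105, 239], [500, -104, 240], [496, -105, 238], [486, -135, 180]]
220 [[509, -134, 174], [503, -95, 250], [500, -95, 250], [497, -96, 249], [484, -143, 153]]
230 [[506, -93, 249], [503, -92, 250], [500, -91, 252], [497, -92, 249], [483, -142, 138]]
236 [[506, -92, 246], [503, -90, 250], [501, -90, 250], [498, -91, 248], [484, -134, 147]]
240 [[506, -91, 246], [503, -90, 248], [501, -90, 249], [498, -90, 247], [482, -143, 119]]
246 [[506, -91, 240], [504, -88, 247], [501, -88, 247], [498, -89, 245], [489, -111, 187]]
252 [[507, -92, 232], [504, -88, 242], [501, -88, 243], [498, -89, 241], [489, -107, 191]]
260 [[509, -102, 196], [504, -89, 234], [501, -87, 237], [497, -88, 233], [490, -101, 196]]
```

Gripped (10.5 mm, 58 N). The bar lies about 57 mm behind the reported TCP, so I'm planning the swing with that offset.

```bash
sed -i '/^def theta_est/,$ s/19\*r/57*r/g' plan.py; python3 -c "
from plan import *
p,r=swing([0,.02,.04,.06,.09,.12]); swing([.12,.16,.2,.25,.3,.35],p=p,r=r)"
```

```text
[{"gripper": 1, "x": -0.18, "y": 0.02, "z": -0.21, "ax": 0.9, "ay": -0.0, "az": -0.7}, {"gripper": 1, "x": -0.18, "y": -0.0, "z": -0.22, "ax": 0.9, "ay": -0.0, "az": -0.7}, {"gripper": 1, "x": -0.18, "y": -0.02, "z": -0.21, "ax": 0.9, "ay": -0.0, "az": -0.7}, {"gripper": 1, "x": -0.27, "y": -0.04, "z": -0.32, "ax": 1.3, "ay": -0.0, "az": -1.1}, {"gripper": 1, "x": -0.27, "y": -0.07, "z": -0.31, "ax": 1.3, "ay": -0.0, "az": -1.1}]
off [ 0.21055574 -0.1876555  -1.0953812 ] end [ 500.6 -121.3  149.9]
[{"gripper": 1, "x": -0.35, "y": -0.14, "z": -0.41, "ax": 1.7, "ay": -0.0, "az": -1.5}, {"gripper": 1, "x": -0.34, "y": -0.18, "z": -0.39, "ax": 1.7, "ay": -0.0, "az": -1.5}, {"gripper": 1, "x": -0.4, "y": -0.3, "z": -0.48, "ax": 2.2, "ay": -0.0, "az": -1.9}, {"gripper": 1, "x": -0.38, "y": -0.38, "z": -0.44, "ax": 2.2, "ay": -0.0, "az": -1.9}, {"gripper": 1, "x": -0.35, "y": -0.45, "z": -0.41, "ax": 2.2, "ay": -0.0, "az": -1.9}]
off [ 0.21969586 -0.15343072 -1.11057206] end [510.6 -91.1 150. ]
```

Request:
send_rows:
  targets:
    - {"gripper": 1, "x": -0.18, "y": 0.02, "z": -0.21, "ax": 0.9, "ay": 0, "az": -0.7}
    - {"gripper": 1, "x": -0.18, "y": 0, "z": -0.22, "ax": 0.9, "ay": 0, "az": -0.7}
    - {"gripper": 1, "x": -0.18, "y": -0.02, "z": -0.21, "ax": 0.9, "ay": 0, "az": -0.7}
    - {"gripper": 1, "x": -0.27, "y": -0.04, "z": -0.32, "ax": 1.3, "ay": 0, "az": -1.1}
    - {"gripper": 1, "x": -0.27, "y": -0.07, "z": -0.31, "ax": 1.3, "ay": 0, "az": -1.1}

```text
clock: 6.47
position: [500.8, -121.8, 150.0]
ee_rot: [0.661, -0.622, 0.31, 0.283]
contact_force: [-0.5, -1.2, 1.4]
gripper_width: 10.3
grasp_force: 60.1
```

```bash
python3 -c "
from plan import *
st(); s=arm.read_state(); print(theta_est(s['position'],R.from_quat(s['ee_rot'])))"
```

```text
6.47 J [ 0.47  0.35 -0.77  0.91 -1.1  -1.11] p [ 500.8 -121.8  150. ] q [ 0.661 -0.622  0.31   0.283] F [-0.5 -1.2  1.4] w 10.3 60.0606894493103
(np.float64(0.11524573133985157), np.float64(0.2747525483606691))
```

Off the catch with little force. I'll continue.

Request:
send_rows:
  targets:
    - {"gripper": 1, "x": -0.35, "y": -0.14, "z": -0.41, "ax": 1.7, "ay": 0, "az": -1.5}
    - {"gripper": 1, "x": -0.34, "y": -0.18, "z": -0.39, "ax": 1.7, "ay": 0, "az": -1.5}
    - {"gripper": 1, "x": -0.4, "y": -0.3, "z": -0.48, "ax": 2.2, "ay": 0, "az": -1.9}
    - {"gripper": 1, "x": -0.38, "y": -0.38, "z": -0.44, "ax": 2.2, "ay": 0, "az": -1.9}
    - {"gripper": 1, "x": -0.35, "y": -0.45, "z": -0.41, "ax": 2.2, "ay": 0, "az": -1.9}

```text
clock: 6.88
position: [511.2, -90.7, 150.0]
ee_rot: [0.729, -0.54, 0.341, 0.246]
contact_force: [3.7, -4.2, -0.7]
gripper_width: 10.3
grasp_force: 59.5
```

```bash
python3 -c "
from plan import *
st(); s=arm.read_state(); t=theta_est(s['position'],R.from_quat(s['ee_rot'])); print(t)
swing(list(np.linspace(t[0],.9,11)))"
```

```text
6.88 J [ 0.5   0.29 -0.89  1.09 -1.   -1.12] p [511.2 -90.7 150. ] q [ 0.729 -0.54   0.341  0.246] F [ 3.7 -4.2 -0.7] w 10.3 59.54829454421997
(np.float64(0.35314679246642144), np.float64(0.5144770386951381))
[{"gripper": 1, "x": -0.34, "y": -0.57, "z": -0.4, "ax": 2.4, "ay": -0.0, "az": -2.0}, {"gripper": 1, "x": -0.3, "y": -0.65, "z": -0.34, "ax": 2.4, "ay": -0.0, "az": -2.0}, {"gripper": 1, "x": -0.24, "y": -0.7, "z": -0.28, "ax": 2.4, "ay": -0.0, "az": -2.0}, {"gripper": 1, "x": -0.19, "y": -0.76, "z": -0.21, "ax": 2.4, "ay": -0.0, "az": -2.0}, {"gripper": 1, "x": -0.13, "y": -0.81, "z": -0.15, "ax": 2.4, "ay": -0.0, "az": -2.0}]
[{"gripper": 1, "x": -0.06, "y": -0.84, "z": -0.07, "ax": 2.4, "ay": -0.0, "az": -2.0}, {"gripper": 1, "x": -0.01, "y": -0.86, "z": 0.01, "ax": 2.4, "ay": -0.0, "az": -2.0}, {"gripper": 1, "x": 0.06, "y": -0.88, "z": 0.08, "ax": 2.4, "ay": -0.0, "az": -2.0}, {"gripper": 1, "x": 0.13, "y": -0.87, "z": 0.16, "ax": 2.4, "ay": -0.0, "az": -2.0}, {"gripper": 1, "x": 0.19, "y": -0.87, "z": 0.24, "ax": 2.4, "ay": -0.0, "az": -2.0}]
off [ 0.50189788 -0.11307142 -1.10042451] end [573.3 -36.2 150.3]
```

j3 is nearing its lower limit (-1.07). I'll turn the tool less than the door from here and let the bar turn in the pads.

```bash
python3 -c "
from plan import *
swing(list(np.linspace(.353,.85,11)),k=.2)"
```

```text
[{"gripper": 1, "x": -0.31, "y": -0.35, "z": -0.36, "ax": 0.4, "ay": -0.0, "az": -0.4}, {"gripper": 1, "x": -0.28, "y": -0.38, "z": -0.32, "ax": 0.4, "ay": -0.0, "az": -0.4}, {"gripper": 1, "x": -0.24, "y": -0.43, "z": -0.29, "ax": 0.4, "ay": -0.0, "az": -0.4}, {"gripper": 1, "x": -0.22, "y": -0.46, "z": -0.25, "ax": 0.4, "ay": -0.0, "az": -0.4}, {"gripper": 1, "x": -0.18, "y": -0.5, "z": -0.21, "ax": 0.4, "ay": -0.0, "az": -0.4}]
[{"gripper": 1, "x": -0.15, "y": -0.54, "z": -0.17, "ax": 0.4, "ay": -0.0, "az": -0.4}, {"gripper": 1, "x": -0.12, "y": -0.57, "z": -0.14, "ax": 0.4, "ay": -0.0, "az": -0.4}, {"gripper": 1, "x": -0.07, "y": -0.6, "z": -0.09, "ax": 0.4, "ay": -0.0, "az": -0.4}, {"gripper": 1, "x": -0.05, "y": -0.62, "z": -0.05, "ax": 0.4, "ay": -0.0, "az": -0.4}, {"gripper": 1, "x": -0.01, "y": -0.66, "z": -0.01, "ax": 0.4, "ay": -0.0, "az": -0.4}]
off [ 0.50558295 -0.09671805 -1.10042451] end [551.2 -49.6 150.1]
```

Request:
send_rows:
  targets:
    - {"gripper": 1, "x": -0.31, "y": -0.35, "z": -0.36, "ax": 0.4, "ay": 0, "az": -0.4}
    - {"gripper": 1, "x": -0.28, "y": -0.38, "z": -0.32, "ax": 0.4, "ay": 0, "az": -0.4}
    - {"gripper": 1, "x": -0.24, "y": -0.43, "z": -0.29, "ax": 0.4, "ay": 0, "az": -0.4}
    - {"gripper": 1, "x": -0.22, "y": -0.46, "z": -0.25, "ax": 0.4, "ay": 0, "az": -0.4}
    - {"gripper": 1, "x": -0.18, "y": -0.5, "z": -0.21, "ax": 0.4, "ay": 0, "az": -0.4}

```text
clock: 7.3
position: [523.3, -68.1, 149.9]
ee_rot: [0.741, -0.522, 0.345, 0.242]
contact_force: [-3.7, -2.1, 0.9]
gripper_width: 10.1
grasp_force: 59.9
```

Request:
send_rows:
  targets:
    - {"gripper": 1, "x": -0.15, "y": -0.54, "z": -0.17, "ax": 0.4, "ay": 0, "az": -0.4}
    - {"gripper": 1, "x": -0.12, "y": -0.57, "z": -0.14, "ax": 0.4, "ay": 0, "az": -0.4}
    - {"gripper": 1, "x": -0.07, "y": -0.6, "z": -0.09, "ax": 0.4, "ay": 0, "az": -0.4}
    - {"gripper": 1, "x": -0.05, "y": -0.62, "z": -0.05, "ax": 0.4, "ay": 0, "az": -0.4}
    - {"gripper": 1, "x": -0.01, "y": -0.66, "z": -0.01, "ax": 0.4, "ay": 0, "az": -0.4}

```text
clock: 7.72
position: [550.7, -50.5, 149.9]
ee_rot: [0.755, -0.503, 0.35, 0.234]
contact_force: [-4.2, -2.1, 2.5]
gripper_width: 10.5
grasp_force: 62.1
```

```bash
python3 -c "
from plan import *
st(); s=arm.read_state(); t=theta_est(s['position'],R.from_quat(s['ee_rot'])); print(t)
swing(list(np.linspace(t[0],1.3,11)),k=.25)"
```

```text
7.72 J [ 0.53  0.33 -0.83  1.13 -0.99 -1.07] p [550.7 -50.5 149.9] q [ 0.755 -0.503  0.35   0.234] F [-4.2 -2.1  2.5] w 10.5 62.14580833911896
(np.float64(0.8494398708456883), np.float64(0.9272939729667251))
[{"gripper": 1, "x": 0.02, "y": -0.62, "z": 0.03, "ax": 0.5, "ay": 0.0, "az": -0.4}, {"gripper": 1, "x": 0.06, "y": -0.65, "z": 0.06, "ax": 0.5, "ay": 0.0, "az": -0.4}, {"gripper": 1, "x": 0.08, "y": -0.65, "z": 0.1, "ax": 0.5, "ay": 0.0, "az": -0.4}, {"gripper": 1, "x": 0.12, "y": -0.67, "z": 0.14, "ax": 0.5, "ay": -0.0, "az": -0.4}, {"gripper": 1, "x": 0.15, "y": -0.68, "z": 0.17, "ax": 0.5, "ay": -0.0, "az": -0.4}]
[{"gripper": 1, "x": 0.17, "y": -0.69, "z": 0.21, "ax": 0.5, "ay": -0.0, "az": -0.4}, {"gripper": 1, "x": 0.21, "y": -0.69, "z": 0.25, "ax": 0.5, "ay": -0.0, "az": -0.4}, {"gripper": 1, "x": 0.24, "y": -0.7, "z": 0.28, "ax": 0.5, "ay": -0.0, "az": -0.4}, {"gripper": 1, "x": 0.26, "y": -0.7, "z": 0.32, "ax": 0.5, "ay": -0.0, "az": -0.4}, {"gripper": 1, "x": 0.3, "y": -0.69, "z": 0.35, "ax": 0.5, "ay": -0.0, "az": -0.4}]
off [ 0.33238202 -0.86567679 -1.30264641] end [622.7 -43.8 149.9]
```

Request:
send_rows:
  targets:
    - {"gripper": 1, "x": 0.02, "y": -0.62, "z": 0.03, "ax": 0.5, "ay": 0, "az": -0.4}
    - {"gripper": 1, "x": 0.06, "y": -0.65, "z": 0.06, "ax": 0.5, "ay": 0, "az": -0.4}
    - {"gripper": 1, "x": 0.08, "y": -0.65, "z": 0.1, "ax": 0.5, "ay": 0, "az": -0.4}
    - {"gripper": 1, "x": 0.12, "y": -0.67, "z": 0.14, "ax": 0.5, "ay": 0, "az": -0.4}
    - {"gripper": 1, "x": 0.15, "y": -0.68, "z": 0.17, "ax": 0.5, "ay": 0, "az": -0.4}

```text
clock: 8.13
position: [584.1, -43.7, 149.9]
ee_rot: [0.768, -0.482, 0.357, 0.223]
contact_force: [-4.6, -3.5, 2.1]
gripper_width: 9.9
grasp_force: 64.0
```

Request:
send_rows:
  targets:
    - {"gripper": 1, "x": 0.17, "y": -0.69, "z": 0.21, "ax": 0.5, "ay": 0, "az": -0.4}
    - {"gripper": 1, "x": 0.21, "y": -0.69, "z": 0.25, "ax": 0.5, "ay": 0, "az": -0.4}
    - {"gripper": 1, "x": 0.24, "y": -0.7, "z": 0.28, "ax": 0.5, "ay": 0, "az": -0.4}
    - {"gripper": 1, "x": 0.26, "y": -0.7, "z": 0.32, "ax": 0.5, "ay": 0, "az": -0.4}
    - {"gripper": 1, "x": 0.3, "y": -0.69, "z": 0.35, "ax": 0.5, "ay": 0, "az": -0.4}

```text
clock: 8.55
position: [623.4, -44.8, 149.9]
ee_rot: [0.781, -0.461, 0.363, 0.213]
contact_force: [-4.1, -3.8, 3.2]
gripper_width: 10.6
grasp_force: 66.2
```

```bash
python3 -c "
from plan import *
st(); s=arm.read_state(); t=theta_est(s['position'],R.from_quat(s['ee_rot'])); print(t)
swing(list(np.linspace(t[0],1.47,6)),k=.25)"
```

```text
8.55 J [ 0.43  0.38 -0.75  1.29 -0.91 -1.01] p [623.4 -44.8 149.9] q [ 0.781 -0.461  0.363  0.213] F [-4.1 -3.8  3.2] w 10.6 66.21657371520996
(np.float64(1.3074368771152183), np.float64(1.7359116663970184))
[{"gripper": 1, "x": 0.23, "y": -0.5, "z": 0.28, "ax": 0.4, "ay": -0.0, "az": -0.3}, {"gripper": 1, "x": 0.25, "y": -0.5, "z": 0.29, "ax": 0.4, "ay": -0.0, "az": -0.3}, {"gripper": 1, "x": 0.27, "y": -0.5, "z": 0.32, "ax": 0.4, "ay": -0.0, "az": -0.3}, {"gripper": 1, "x": 0.27, "y": -0.49, "z": 0.33, "ax": 0.4, "ay": -0.0, "az": -0.3}, {"gripper": 1, "x": 0.29, "y": -0.49, "z": 0.35, "ax": 0.4, "ay": -0.0, "az": -0.3}]
off [-0.2533782  -1.71732024 -1.25422618] end [655.1 -50.2 149.9]
```

Request:
send_rows:
  targets:
    - {"gripper": 1, "x": 0.23, "y": -0.5, "z": 0.28, "ax": 0.4, "ay": 0, "az": -0.3}
    - {"gripper": 1, "x": 0.25, "y": -0.5, "z": 0.29, "ax": 0.4, "ay": 0, "az": -0.3}
    - {"gripper": 1, "x": 0.27, "y": -0.5, "z": 0.32, "ax": 0.4, "ay": 0, "az": -0.3}
    - {"gripper": 1, "x": 0.27, "y": -0.49, "z": 0.33, "ax": 0.4, "ay": 0, "az": -0.3}
    - {"gripper": 1, "x": 0.29, "y": -0.49, "z": 0.35, "ax": 0.4, "ay": 0, "az": -0.3}

```text
clock: 8.97
position: [654.8, -49.9, 149.9]
ee_rot: [0.791, -0.444, 0.368, 0.204]
contact_force: [-4.5, -3.4, 2.8]
gripper_width: 9.9
grasp_force: 67.5
```

```bash
python3 -c "
from plan import *
st(); s=arm.read_state(); t=theta_est(s['position'],R.from_quat(s['ee_rot'])); print(t)
swing(list(np.linspace(t[0],t[0]+.05,6)),k=.25)"
```

```text
8.97 J [ 0.37  0.4  -0.72  1.37 -0.87 -0.99] p [654.8 -49.9 149.9] q [ 0.791 -0.444  0.368  0.204] F [-4.5 -3.4  2.8] w 9.9 67.4860167503357
(np.float64(1.4690739030580422), np.float64(1.5989945640609105))
[{"gripper": 1, "x": 0.09, "y": -0.15, "z": 0.11, "ax": 0.1, "ay": -0.0, "az": -0.1}, {"gripper": 1, "x": 0.1, "y": -0.14, "z": 0.11, "ax": 0.1, "ay": -0.0, "az": -0.1}, {"gripper": 1, "x": 0.09, "y": -0.15, "z": 0.12, "ax": 0.1, "ay": -0.0, "az": -0.1}, {"gripper": 1, "x": 0.1, "y": -0.14, "z": 0.11, "ax": 0.1, "ay": -0.0, "az": -0.1}, {"gripper": 1, "x": 0.09, "y": -0.14, "z": 0.12, "ax": 0.1, "ay": -0.0, "az": -0.1}]
off [-0.41165842 -1.54509578 -1.24781987] end [664.8 -52.4 149.9]
```

Request:
send_rows:
  targets:
    - {"gripper": 1, "x": 0.09, "y": -0.15, "z": 0.11, "ax": 0.1, "ay": 0, "az": -0.1}
    - {"gripper": 1, "x": 0.1, "y": -0.14, "z": 0.11, "ax": 0.1, "ay": 0, "az": -0.1}

```text
clock: 9.13
position: [659.1, -50.9, 150.0]
ee_rot: [0.792, -0.442, 0.369, 0.203]
contact_force: [-4.5, -3.8, 3.8]
gripper_width: 9.8
grasp_force: 67.5
```

Request:
send_rows:
  targets:
    - {"gripper": 1, "x": 0.09, "y": -0.15, "z": 0.11, "ax": 0, "ay": 0, "az": 0}

```text
clock: 9.22
position: [660.8, -51.7, 150.0]
ee_rot: [0.792, -0.443, 0.369, 0.203]
contact_force: [-2.8, -4.5, 2.8]
gripper_width: 10.2
grasp_force: 68.7
```

Request:
send_rows:
  targets:
    - {"gripper": 1, "x": 0.09, "y": -0.15, "z": 0.11, "ax": 0, "ay": 0, "az": 0}

```text
clock: 9.3
position: [662.8, -52.4, 150.0]
ee_rot: [0.791, -0.443, 0.369, 0.203]
contact_force: [-3.6, -4.9, 2.0]
gripper_width: 10.0
grasp_force: 68.5
```

Request:
send_rows:
  targets:
    - {"gripper": 1, "x": 0.09, "y": -0.15, "z": 0.11, "ax": 0, "ay": 0, "az": 0}

```text
clock: 9.38
position: [664.7, -53.0, 150.0]
ee_rot: [0.791, -0.443, 0.369, 0.204]
contact_force: [-15.2, 0.6, 7.7]
gripper_width: 10.5
grasp_force: 70.2
```

```bash
cat > leaf.py <<'E'
from plan import *
# mask: locker-frame points of scene/side cameras in the swept area in front of door
for n in ['scene','side']:
    im,d=arm.get_image(n); m=arm.camera_model(n); v,u=np.mgrid[0:400,0:640]
    q=(np.stack([(u-m['cx'])/m['fx']*d,(v-m['cy'])/m['fy']*d,d,np.ones_like(d)],-1)@np.array(m['cam_to_world']).T)[...,:3][d>0]
    l=RL.inv().apply(q-O); k=(l[:,0]<-128)&(l[:,0]>-285)&(l[:,1]>60)&(l[:,1]<260)&(l[:,2]>40)&(l[:,2]<290); l=l[k]
    print(n,len(l),'maxz',np.percentile(l[:,2],99) if len(l) else 0)
    t=l[(l[:,2]>272)&(l[:,2]<290)]
    if len(t): print('top edge pts',len(t),np.round(t[:,:2].min(0)),np.round(t[:,:2].max(0)))
    for y0,y1 in((60,110),(110,125),(125,150),(150,175),(175,200),(200,260)):
        a=l[(l[:,1]>=y0)&(l[:,1]<y1)]; 
        if len(a): print(y0,y1,len(a),np.round(a.min(0)),np.round(a.max(0)))
    out=l[(l[:,2]>50)&(l[:,2]<270)]
E
python3 leaf.py; python3 -c "
from plan import *
st();shot('scene','sc4.png')"
```

```text
scene 2450 maxz 281.8286797009411
top edge pts 587 [-274.  135.] [-128.  183.]
60 110 261 [-285.   61.  130.] [-226.  110.  256.]
110 125 120 [-285.  110.  141.] [-224.  125.  239.]
125 150 360 [-284.  125.   44.] [-128.  150.  284.]
150 175 1137 [-280.  150.   41.] [-130.  175.  285.]
175 200 572 [-250.  175.   41.] [-128.  183.  282.]
side 1860 maxz 283.52710586942163
top edge pts 435 [-273.  133.] [-129.  181.]
60 110 36 [-255.   97.  137.] [-242.  109.  254.]
110 125 40 [-283.  110.  144.] [-241.  124.  243.]
125 150 1077 [-274.  125.   41.] [-128.  150.  285.]
150 175 683 [-278.  150.   42.] [-129.  175.  287.]
175 200 24 [-208.  175.  278.] [-130.  181.  283.]
9.48 J [ 0.36  0.41 -0.7   1.37 -0.87 -0.98] p [664.4 -52.9 150. ] q [ 0.791 -0.443  0.369  0.204] F [-5.3 -3.8  3.3] w 10.5 68.7633740901947
```

View pics/sc4.png

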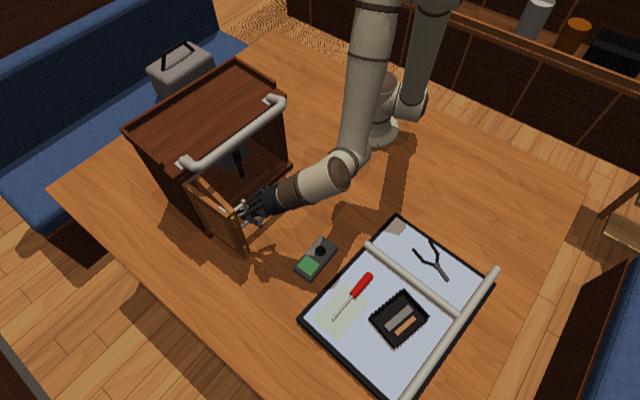

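The scene picture shows the leaves folded at the far jamb (about 215,215) with the gripper on the bar at (250,205) and the black lever visible in the opening at (240,163). I'll measure the post leaf's angle from depth.

```bash
cat > ang.py <<'E'
from plan import *
q=[]
for n in ['scene','side']:
    im,d=arm.get_image(n); m=arm.camera_model(n); v,u=np.mgrid[0:400,0:640]
    p=(np.stack([(u-m['cx'])/m['fx']*d,(v-m['cy'])/m['fy']*d,d,np.ones_like(d)],-1)@np.array(m['cam_to_world']).T)[...,:3][d>0]
    l=RL.inv().apply(p-O); l=l[(l[:,0]<-130)&(l[:,0]>-275)&(l[:,1]>110)&(l[:,1]<200)&(l[:,2]>272)&(l[:,2]<290)]
    for x in range(-265,-130,27):
        a=l[(l[:,0]>=x)&(l[:,0]<x+27)]
        if len(a)>5: print(n,x+13,np.round(np.percentile(a[:,1],[2,98]),1),len(a))
for t in(1.3,1.41,1.45,1.5):
    o=[]
    for x in (-252,-198,-144):
        s,c=np.sin(t),np.cos(t); k=(-102-x-14*c)/s   # outer face of post leaf
        k2=(-102-170*s-x-14*c)/-s
        o.append((round(170-k*c-(-14*s),1), round(170-170*c-k2*c-14*s,1)))
    print(t,o)
E
python3 ang.py
```

```text
scene -252 [143.  174.8] 123
scene -225 [141.6 176.1] 111
scene -198 [139.6 178.3] 105
scene -171 [137.4 179.2] 101
scene -144 [135.6 181.8] 104
side -252 [142.1 171.8] 83
side -225 [139.9 174.2] 80
side -198 [137.6 176.1] 77
side -171 [136.3 177.3] 77
side -144 [133.8 179.3] 72
1.3 [(np.float64(142.9), np.float64(106.2)), (np.float64(157.9), np.float64(91.2)), (np.float64(172.9), np.float64(76.2))]
1.41 [(np.float64(159.9), np.float64(125.7)), (np.float64(168.6), np.float64(117.0)), (np.float64(177.4), np.float64(108.2))]
1.45 [(np.float64(165.9), np.float64(133.1)), (np.float64(172.4), np.float64(126.6)), (np.float64(179.0), np.float64(120.0))]
1.5 [(np.float64(173.4), np.float64(142.6)), (np.float64(177.2), np.float64(138.7)), (np.float64(181.1), np.float64(134.9))]
```

The post leaf is at 1.50, its stop, past the hold-back catch. I'll let go with a partial opening and back straight out.

Request:
send_rows:
  targets:
    - {"gripper": 0.3, "x": 0, "y": 0, "z": 0, "ax": 0, "ay": 0, "az": 0}
    - {"gripper": 0.3, "x": 0, "y": 0, "z": 0, "ax": 0, "ay": 0, "az": 0}
    - {"gripper": 0.3, "x": 0, "y": 0, "z": 0, "ax": 0, "ay": 0, "az": 0}
    - {"gripper": 0.3, "x": 0, "y": 0, "z": 0, "ax": 0, "ay": 0, "az": 0}

```text
clock: 9.97
position: [665.6, -50.7, 149.5]
ee_rot: [0.792, -0.442, 0.369, 0.202]
contact_force: [0.1, -0.3, -0.0]
gripper_width: 30.1
grasp_force: 0.0
```

Request:
send_rows:
  targets:
    - {"gripper": 0.3, "x": 0, "y": 0, "z": -0.5, "ax": 0, "ay": 0, "az": 0}
    - {"gripper": 0.3, "x": 0, "y": 0, "z": -1, "ax": 0, "ay": 0, "az": 0}
    - {"gripper": 0.3, "x": 0, "y": 0, "z": -1.5, "ax": 0, "ay": 0, "az": 0}
    - {"gripper": 0.3, "x": 0, "y": 0, "z": -2, "ax": 0, "ay": 0, "az": 0}
    - {"gripper": 0.3, "x": 0, "y": 0, "z": -2, "ax": 0, "ay": 0, "az": 0}

```text
clock: 10.38
position: [636.1, -5.5, 195.2]
ee_rot: [0.792, -0.443, 0.368, 0.203]
contact_force: [0.9, 0.0, -0.1]
gripper_width: 30.2
grasp_force: 0.0
```

```bash
python3 ang.py; python3 -c "
from plan import *
st(); r=R.from_quat(arm.read_state()['ee_rot']); print(r.as_matrix().round(2), W([-76,-10,100]),W([-76,-90,100]))
for n in ('scene','side'):
  arm.get_image(n); print(n,arm.boxes_of(n,'isolator')[:2],arm.boxes_of(n,'lever_tip')[:2])
T=tool(50,0); z=T.apply([0,0,1])
print('tip tgt',W([-70,40,95])+43*z, W([-70,40,95])+43*z-180*z)
rows(W([-70,30,95])+43*z-200*z,T,10,1)"
```

```text
scene -252 [143.5 174.5] 119
scene -225 [140.9 176.2] 114
scene -198 [139.8 178.2] 109
scene -171 [137.8 179.8] 101
scene -144 [135.6 182.3] 99
side -252 [142.  172.4] 88
side -225 [139.7 173.5] 78
side -198 [138.3 176.2] 78
side -171 [136.6 177.4] 78
side -144 [133.7 179.6] 70
1.3 [(np.float64(142.9), np.float64(106.2)), (np.float64(157.9), np.float64(91.2)), (np.float64(172.9), np.float64(76.2))]
1.41 [(np.float64(159.9), np.float64(125.7)), (np.float64(168.6), np.float64(117.0)), (np.float64(177.4), np.float64(108.2))]
1.45 [(np.float64(165.9), np.float64(133.1)), (np.float64(172.4), np.float64(126.6)), (np.float64(179.0), np.float64(120.0))]
1.5 [(np.float64(173.4), np.float64(142.6)), (np.float64(177.2), np.float64(138.7)), (np.float64(181.1), np.float64(134.9))]
10.48 J [ 0.52  0.34 -0.66  1.18 -0.97 -0.88] p [637.6  -3.1 197.3] q [ 0.792 -0.442  0.37   0.2  ] F [-0.3 -0.2  0.6] w 30.4 0.0
[[ 0.34 -0.85  0.41]
 [-0.55 -0.53 -0.64]
 [ 0.76 -0.01 -0.65]] [ 516.50123064 -175.54240695  100.        ] [ 436.64058033 -170.82260491  100.        ]
scene [{'rect': [121.3, 60.1, 173.1, 19
[... 367 characters left out ...]
 "ay": 0.0, "az": 2.2}, {"gripper": 1, "x": 0.2, "y": 0.9, "z": 0.1, "ax": -2.7, "ay": 0.0, "az": 2.2}, {"gripper": 1, "x": 0.1, "y": 0.9, "z": 0.2, "ax": -2.7, "ay": 0.0, "az": 2.2}, {"gripper": 1, "x": 0.3, "y": 0.9, "z": 0.2, "ax": -2.7, "ay": 0.0, "az": 2.2}]
[{"gripper": 1, "x": 0.2, "y": 0.8, "z": 0.3, "ax": -2.7, "ay": 0.0, "az": 2.2}, {"gripper": 1, "x": 0.3, "y": 0.9, "z": 0.3, "ax": -2.7, "ay": 0.0, "az": 2.2}, {"gripper": 1, "x": 0.3, "y": 0.8, "z": 0.4, "ax": -2.7, "ay": 0.0, "az": 2.2}, {"gripper": 1, "x": 0.4, "y": 0.7, "z": 0.4, "ax": -2.7, "ay": 0.0, "az": 2.2}, {"gripper": 1, "x": 0.3, "y": 0.8, "z": 0.4, "ax": -2.7, "ay": 0.0, "az": 2.2}]
end [562.9 -63.8 195.6] err deg 0.5
```

The door stays folded (1.50). Next I'll shut the fingers and move to a point in front of the isolator, leaning 50° and turned 15° so the wrist stays clear of the handle.

```bash
python3 -c "
from plan import *
P=[]
for n,u,v in (('scene',240.1,170.8),('side',341.7,144.1)):
    m=arm.camera_model(n);im,d=arm.get_image(n);M=np.array(m['cam_to_world']); r=M[:3,:3]@[(u-m['cx'])/m['fx'],(v-m['cy'])/m['fy'],1]; P.append((M[:3,3],r/np.linalg.norm(r)))
    for dv in(-6,0,6): print(n,RL.inv().apply(pt(m,d,u,v+dv)-O).round())
A=sum(np.eye(3)-np.outer(r,r) for o,r in P);B=sum((np.eye(3)-np.outer(r,r))@o for o,r in P)
print('tri',RL.inv().apply(np.linalg.solve(A,B)-O))
T=tool(50,15); z=T.apply([0,0,1]); g=W([-55,32,86])+43*z
p,r=rows(g-210*z,T,10,1)
print('in');rows(g,T,10,1,p,r)"
```

```text
scene [-58. -26. 116.]
scene [-78.  -8. 119.]
scene [-77.  -3.  91.]
side [ -3. -25. 101.]
side [-52. -33. 119.]
side [ 21. -25.  26.]
tri [-49.81214943 -25.33797066 100.2780058 ]
[{"gripper": 1, "x": 0.0, "y": 1.2, "z": 0.0, "ax": -1.5, "ay": 0.0, "az": 1.3}, {"gripper": 1, "x": 0.0, "y": 1.3, "z": 0.1, "ax": -1.5, "ay": 0.0, "az": 1.3}, {"gripper": 1, "x": 0.1, "y": 1.2, "z": 0.0, "ax": -1.5, "ay": 0.0, "az": 1.3}, {"gripper": 1, "x": 0.1, "y": 1.3, "z": 0.2, "ax": -1.5, "ay": 0.0, "az": 1.3}, {"gripper": 1, "x": 0.1, "y": 1.2, "z": 0.1, "ax": -1.5, "ay": 0.0, "az": 1.3}]
[{"gripper": 1, "x": 0.2, "y": 1.2, "z": 0.2, "ax": -1.5, "ay": 0.0, "az": 1.3}, {"gripper": 1, "x": 0.1, "y": 1.2, "z": 0.2, "ax": -1.5, "ay": 0.0, "az": 1.3}, {"gripper": 1, "x": 0.2, "y": 1.2, "z": 0.2, "ax": -1.5, "ay": 0.0, "az": 1.3}, {"gripper": 1, "x": 0.3, "y": 1.2, "z": 0.3, "ax": -1.5, "ay": 0.0, "az": 1.3}, {"gripper": 1, "x": 0.2, "y": 1.2, "z": 0.3, "ax": -1.5, "ay": 0.0, "az": 1.3}]
end [531.3 -73.5 193.1] err deg 0.6
in
[{"gripper": 1, "x": 0.0, "y": 0.0, "z": 2.1, "ax": -0.0, "ay": 0.0, "az": -0.0}, {"gripper": 1, "x": 0.0, "y": 0.0, "z": 2.1, "ax": -0.0, "ay": 0.0, "az": -0.0}, {"gripper": 1, "x": 0.1, "y": 0.0, "z": 2.1, "ax": -0.0, "ay": 0.0, "az": -0.0}, {"gripper": 1, "x": -0.0, "y": 0.1, "z": 2.1, "ax": -0.0, "ay": 0.0, "az": -0.0}, {"gripper": 1, "x": -0.0, "y": -0.0, "z": 2.1, "ax": -0.0, "ay": 0.0, "az": -0.0}]
[{"gripper": 1, "x": 0.0, "y": -0.0, "z": 2.1, "ax": -0.0, "ay": 0.0, "az": -0.0}, {"gripper": 1, "x": 0.0, "y": 0.0, "z": 2.1, "ax": -0.0, "ay": 0.0, "az": -0.0}, {"gripper": 1, "x": 0.0, "y": 0.0, "z": 2.1, "ax": -0.0, "ay": 0.0, "az": -0.0}, {"gripper": 1, "x": 0.1, "y": 0.0, "z": 2.1, "ax": -0.0, "ay": 0.0, "az": -0.0}, {"gripper": 1, "x": -0.0, "y": 0.1, "z": 2.1, "ax": -0.0, "ay": 0.0, "az": -0.0}]
end [ 563.5 -231.5   58.5] err deg 0.6
```

Request:
send_rows:
  targets:
    - {"gripper": 0.3, "x": 0, "y": 0, "z": -2, "ax": 0, "ay": 0, "az": 0}
    - {"gripper": 1, "x": 0, "y": 0, "z": -2, "ax": 0, "ay": 0, "az": 0}

```text
clock: 11.05
position: [619.6, 18.2, 219.8]
ee_rot: [0.792, -0.443, 0.367, 0.204]
contact_force: [0.1, 1.2, 0.5]
gripper_width: 19.0
grasp_force: 0.0
```

Request:
send_rows:
  targets:
    - {"gripper": 1, "x": 0, "y": 1.2, "z": 0, "ax": -1.5, "ay": 0, "az": 1.3}
    - {"gripper": 1, "x": 0, "y": 1.3, "z": 0.1, "ax": -1.5, "ay": 0, "az": 1.3}
    - {"gripper": 1, "x": 0.1, "y": 1.2, "z": 0, "ax": -1.5, "ay": 0, "az": 1.3}
    - {"gripper": 1, "x": 0.1, "y": 1.3, "z": 0.2, "ax": -1.5, "ay": 0, "az": 1.3}
    - {"gripper": 1, "x": 0.1, "y": 1.2, "z": 0.1, "ax": -1.5, "ay": 0, "az": 1.3}

```text
clock: 11.47
position: [566.9, -14.7, 219.7]
ee_rot: [0.75, -0.511, 0.349, 0.233]
contact_force: [-0.6, -0.3, -0.8]
gripper_width: 0.2
grasp_force: 0.0
```

Request:
send_rows:
  targets:
    - {"gripper": 1, "x": 0.2, "y": 1.2, "z": 0.2, "ax": -1.5, "ay": 0, "az": 1.3}
    - {"gripper": 1, "x": 0.1, "y": 1.2, "z": 0.2, "ax": -1.5, "ay": 0, "az": 1.3}
    - {"gripper": 1, "x": 0.2, "y": 1.2, "z": 0.2, "ax": -1.5, "ay": 0, "az": 1.3}
    - {"gripper": 1, "x": 0.3, "y": 1.2, "z": 0.3, "ax": -1.5, "ay": 0, "az": 1.3}
    - {"gripper": 1, "x": 0.2, "y": 1.2, "z": 0.3, "ax": -1.5, "ay": 0, "az": 1.3}

```text
clock: 11.88
position: [514.5, -47.7, 219.4]
ee_rot: [0.703, -0.575, 0.328, 0.262]
contact_force: [-0.2, 0.3, -0.0]
gripper_width: 0.2
grasp_force: 0.0
```

```bash
python3 -c "
from plan import *
st(); shot('wrist','w5.png')
T=tool(50,15); z=T.apply([0,0,1]); g=W([-55,32,86])+43*z
rows(g,T,15,1)"
```

```text
11.88 J [ 0.63  0.26 -0.67  0.83 -1.23 -0.97] p [514.5 -47.7 219.4] q [ 0.703 -0.575  0.328  0.262] F [-0.2  0.3 -0. ] w 0.2 0.0
[{"gripper": 1, "x": 0.0, "y": -0.1, "z": 1.7, "ax": -0.0, "ay": 0.0, "az": -0.0}, {"gripper": 1, "x": 0.0, "y": -0.1, "z": 1.6, "ax": -0.0, "ay": 0.0, "az": -0.0}, {"gripper": 1, "x": 0.0, "y": -0.0, "z": 1.7, "ax": -0.0, "ay": 0.0, "az": -0.0}, {"gripper": 1, "x": 0.0, "y": -0.1, "z": 1.6, "ax": -0.0, "ay": 0.0, "az": -0.0}, {"gripper": 1, "x": 0.0, "y": -0.1, "z": 1.7, "ax": -0.0, "ay": 0.0, "az": -0.0}]
[{"gripper": 1, "x": 0.0, "y": -0.1, "z": 1.6, "ax": -0.0, "ay": 0.0, "az": -0.0}, {"gripper": 1, "x": 0.0, "y": -0.0, "z": 1.7, "ax": -0.0, "ay": 0.0, "az": -0.0}, {"gripper": 1, "x": 0.0, "y": -0.1, "z": 1.6, "ax": -0.0, "ay": 0.0, "az": -0.0}, {"gripper": 1, "x": 0.0, "y": -0.1, "z": 1.7, "ax": -0.0, "ay": 0.0, "az": -0.0}, {"gripper": 1, "x": 0.0, "y": -0.1, "z": 1.7, "ax": -0.0, "ay": 0.0, "az": -0.0}]
[{"gripper": 1, "x": 0.0, "y": -0.1, "z": 1.6, "ax": -0.0, "ay": 0.0, "az": -0.0}, {"gripper": 1, "x": 0.0, "y": -0.0, "z": 1.7, "ax": -0.0, "ay": 0.0, "az": -0.0}, {"gripper": 1, "x": 0.0, "y": -0.1, "z": 1.6, "ax": -0.0, "ay": 0.0, "az": -0.0}, {"gripper": 1, "x": 0.0, "y": -0.1, "z": 1.7, "ax": -0.0, "ay": 0.0, "az": -0.0}, {"gripper": 1, "x": 0.0, "y": -0.1, "z": 1.6, "ax": -0.0, "ay": 0.0, "az": -0.0}]
end [ 564.  -230.9   58.6] err deg 0.6
```

View pics/w5.png

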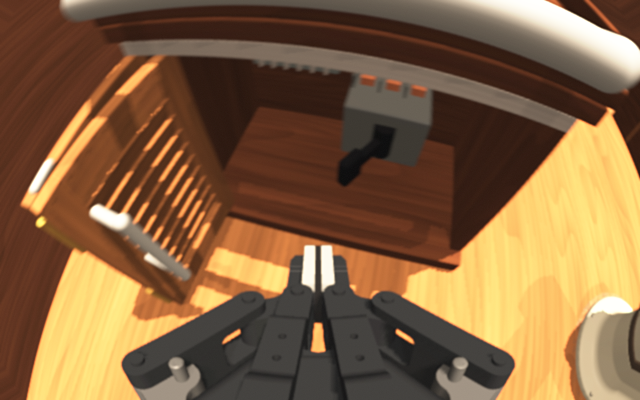

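The wrist view shows the leaves folded at left with the handle at (140,240), the lever end at (347,170), and the way in clear. I'm going in, left of the lever.

Request:
send_rows:
  targets:
    - {"gripper": 1, "x": 0, "y": -0.1, "z": 1.7, "ax": 0, "ay": 0, "az": 0}
    - {"gripper": 1, "x": 0, "y": -0.1, "z": 1.6, "ax": 0, "ay": 0, "az": 0}
    - {"gripper": 1, "x": 0, "y": -0.1, "z": 1.7, "ax": 0, "ay": 0, "az": 0}
    - {"gripper": 1, "x": 0, "y": -0.1, "z": 1.6, "ax": 0, "ay": 0, "az": 0}
    - {"gripper": 1, "x": 0, "y": -0.1, "z": 1.7, "ax": 0, "ay": 0, "az": 0}

```text
clock: 12.35
position: [534.0, -108.1, 165.3]
ee_rot: [0.704, -0.574, 0.328, 0.261]
contact_force: [-0.0, -0.4, 0.1]
gripper_width: 0.1
grasp_force: 0.0
```

Request:
send_rows:
  targets:
    - {"gripper": 1, "x": 0, "y": -0.1, "z": 1.7, "ax": 0, "ay": 0, "az": 0}
    - {"gripper": 1, "x": 0, "y": -0.1, "z": 1.6, "ax": 0, "ay": 0, "az": 0}
    - {"gripper": 1, "x": 0, "y": -0.1, "z": 1.7, "ax": 0, "ay": 0, "az": 0}
    - {"gripper": 1, "x": 0, "y": -0.1, "z": 1.6, "ax": 0, "ay": 0, "az": 0}

```text
clock: 12.68
position: [548.5, -156.6, 122.3]
ee_rot: [0.704, -0.574, 0.328, 0.261]
contact_force: [0.7, -0.9, 0.5]
gripper_width: -0.0
grasp_force: 0.0
```

```bash
python3 -c "
from plan import *
st(); im,d,m=shot('wrist','w6.png')
s=arm.read_state(); r=R.from_quat(s['ee_rot']); print('tip L',RL.inv().apply(s['position']-43*r.apply([0,0,1])-O))
print('tip depth',[RL.inv().apply(fish(m,d,u,249)-O).round() for u in (309,327)])
T=tool(50,15); z=T.apply([0,0,1]); g=W([-55,32,86])+43*z
rows(g,T,5,1)"
```

```text
12.68 J [ 0.3   0.39 -0.83  1.21 -0.95 -1.14] p [ 548.5 -156.6  122.3] q [ 0.704 -0.574  0.328  0.261] F [ 0.7 -0.9  0.5] w -0.0 0.0
tip L [-126.44228968   10.83087203  148.35851562]
tip depth [array([-123.,   15.,  160.]), array([-121.,    7.,  160.])]
[{"gripper": 1, "x": 0.0, "y": -0.0, "z": 1.9, "ax": -0.1, "ay": 0.1, "az": -0.0}, {"gripper": 1, "x": 0.0, "y": -0.1, "z": 2.0, "ax": -0.1, "ay": 0.1, "az": -0.0}, {"gripper": 1, "x": 0.1, "y": 0.0, "z": 1.9, "ax": -0.1, "ay": 0.1, "az": -0.0}, {"gripper": 1, "x": -0.0, "y": -0.0, "z": 2.0, "ax": -0.1, "ay": 0.1, "az": -0.0}, {"gripper": 1, "x": -0.0, "y": -0.1, "z": 1.9, "ax": -0.1, "ay": 0.1, "az": -0.0}]
end [ 564.2 -231.2   58.6] err deg 0.3
```

View pics/w6.png

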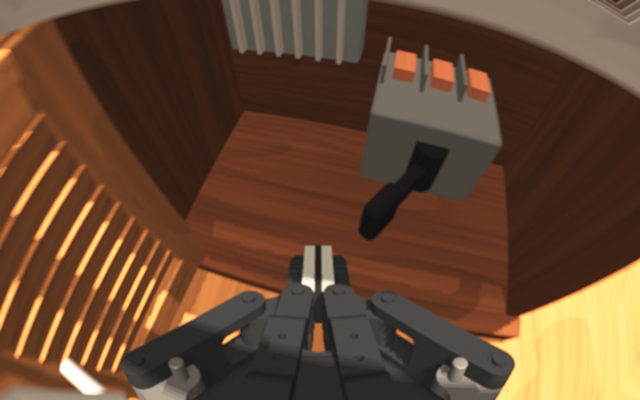

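Tips at locker (-126, 11, 148), with the lever to the right at (370,230). Going the rest of the way in.

Request:
send_rows:
  targets:
    - {"gripper": 1, "x": 0, "y": -0.1, "z": 1.9, "ax": 0, "ay": 0, "az": 0}
    - {"gripper": 1, "x": 0, "y": -0.1, "z": 1.9, "ax": 0, "ay": 0, "az": 0}
    - {"gripper": 1, "x": 0, "y": 0, "z": 1.9, "ax": 0, "ay": 0, "az": 0}
    - {"gripper": 1, "x": 0, "y": 0, "z": 1.7, "ax": 0, "ay": 0, "az": 0}
    - {"gripper": 1, "x": 0, "y": 0, "z": 1.3, "ax": 0, "ay": 0, "az": 0}

```text
clock: 13.15
position: [564.4, -221.1, 65.8]
ee_rot: [0.704, -0.574, 0.328, 0.261]
contact_force: [0.1, -0.4, 1.0]
gripper_width: 0.2
grasp_force: 0.0
```

```bash
cat > push.py <<'E'
from plan import *
import sys
st(); s=arm.read_state(); r=R.from_quat(s['ee_rot']); l=RL.inv().apply(s['position']-43*r.apply([0,0,1])-O); print('tip L',l.round(1))
t=l.copy(); t[1]=float(sys.argv[1]); rows(W(t)+43*r.apply([0,0,1]),r,int(sys.argv[2]),1)
E
python3 push.py -50 10
```

```text
13.15 J [ 0.07  0.48 -0.87  1.52 -0.86 -1.29] p [ 564.4 -221.1   65.8] q [ 0.704 -0.574  0.328  0.261] F [ 0.1 -0.4  1. ] w 0.2 0.0
tip L [-64.8  31.7  93.7]
[{"gripper": 1, "x": -0.1, "y": 0.8, "z": -0.2, "ax": 0.0, "ay": 0.0, "az": 0.0}, {"gripper": 1, "x": -0.2, "y": 0.8, "z": -0.1, "ax": 0.0, "ay": 0.0, "az": 0.0}, {"gripper": 1, "x": -0.1, "y": 0.8, "z": -0.2, "ax": 0.0, "ay": 0.0, "az": 0.0}, {"gripper": 1, "x": -0.1, "y": 0.8, "z": -0.2, "ax": 0.0, "ay": 0.0, "az": 0.0}, {"gripper": 1, "x": -0.2, "y": 0.7, "z": -0.1, "ax": 0.0, "ay": 0.0, "az": 0.0}]
[{"gripper": 1, "x": -0.1, "y": 0.8, "z": -0.2, "ax": 0.0, "ay": 0.0, "az": 0.0}, {"gripper": 1, "x": -0.1, "y": 0.8, "z": -0.2, "ax": 0.0, "ay": 0.0, "az": 0.0}, {"gripper": 1, "x": -0.2, "y": 0.8, "z": -0.1, "ax": 0.0, "ay": 0.0, "az": 0.0}, {"gripper": 1, "x": -0.1, "y": 0.8, "z": -0.2, "ax": 0.0, "ay": 0.0, "az": 0.0}, {"gripper": 1, "x": -0.1, "y": 0.8, "z": -0.2, "ax": 0.0, "ay": 0.0, "az": 0.0}]
end [ 482.7 -216.4   66.3] err deg 0.0
```

Request:
send_rows:
  targets:
    - {"gripper": 1, "x": -0.1, "y": 0.8, "z": -0.2, "ax": 0, "ay": 0, "az": 0}
    - {"gripper": 1, "x": -0.2, "y": 0.8, "z": -0.1, "ax": 0, "ay": 0, "az": 0}
    - {"gripper": 1, "x": -0.1, "y": 0.8, "z": -0.2, "ax": 0, "ay": 0, "az": 0}
    - {"gripper": 1, "x": -0.1, "y": 0.8, "z": -0.2, "ax": 0, "ay": 0, "az": 0}
    - {"gripper": 1, "x": -0.2, "y": 0.7, "z": -0.1, "ax": 0, "ay": 0, "az": 0}

```text
clock: 13.57
position: [529.0, -212.6, 67.0]
ee_rot: [0.707, -0.571, 0.33, 0.255]
contact_force: [5.9, 8.2, 1.0]
gripper_width: 0.0
grasp_force: 4.0
```

```bash
python3 push.py -50 5
```

```text
13.57 J [ 0.08  0.44 -0.95  1.57 -0.85 -1.35] p [ 529.  -212.6   67. ] q [ 0.707 -0.571  0.33   0.255] F [5.9 8.2 1. ] w 0.0 3.9563071459997445
tip L [-71.   -4.7  95. ]
[{"gripper": 1, "x": -0.2, "y": 0.9, "z": -0.2, "ax": 0.0, "ay": 0.0, "az": 0.0}, {"gripper": 1, "x": -0.1, "y": 0.8, "z": -0.2, "ax": 0.0, "ay": 0.0, "az": 0.0}, {"gripper": 1, "x": -0.2, "y": 0.9, "z": -0.2, "ax": 0.0, "ay": 0.0, "az": 0.0}, {"gripper": 1, "x": -0.1, "y": 0.9, "z": -0.2, "ax": 0.0, "ay": 0.0, "az": 0.0}, {"gripper": 1, "x": -0.2, "y": 0.9, "z": -0.2, "ax": 0.0, "ay": 0.0, "az": 0.0}]
end [ 483.3 -209.7   66.7] err deg 0.0
```

Request:
send_rows:
  targets:
    - {"gripper": 1, "x": -0.1, "y": 0.8, "z": -0.1, "ax": 0, "ay": 0, "az": 0}
    - {"gripper": 1, "x": -0.1, "y": 0.8, "z": -0.1, "ax": 0, "ay": 0, "az": 0}
    - {"gripper": 1, "x": -0.1, "y": 0.8, "z": -0.1, "ax": 0, "ay": 0, "az": 0}

```text
clock: 13.82
position: [505.0, -212.9, 66.8]
ee_rot: [0.707, -0.571, 0.331, 0.255]
contact_force: [4.0, 17.7, 4.6]
gripper_width: -0.1
grasp_force: 8.3
```

```bash
python3 push.py -60 5; python3 -c "
from plan import *
print(RL.as_matrix()[:2,:2].round(2), R.from_quat(arm.read_state()['ee_rot']).as_matrix().round(2))"
```

```text
13.82 J [ 0.07  0.41 -1.01  1.61 -0.85 -1.39] p [ 505.  -212.9   66.8] q [ 0.707 -0.571  0.331  0.255] F [ 4.  17.7  4.6] w -0.1 8.306017325012363
tip L [-69.3 -28.7  94.8]
[{"gripper": 1, "x": -0.1, "y": 0.6, "z": -0.1, "ax": 0.0, "ay": 0.0, "az": 0.0}, {"gripper": 1, "x": -0.1, "y": 0.6, "z": -0.2, "ax": 0.0, "ay": 0.0, "az": 0.0}, {"gripper": 1, "x": -0.1, "y": 0.6, "z": -0.1, "ax": 0.0, "ay": 0.0, "az": 0.0}, {"gripper": 1, "x": -0.1, "y": 0.6, "z": -0.2, "ax": 0.0, "ay": 0.0, "az": 0.0}, {"gripper": 1, "x": -0.1, "y": 0.6, "z": -0.1, "ax": 0.0, "ay": 0.0, "az": 0.0}]
end [ 473.9 -211.1   67. ] err deg 0.0
[[-0.06  1.  ]
 [-1.   -0.06]] [[ 0.13 -0.98  0.18]
 [-0.64 -0.22 -0.74]
 [ 0.76 -0.02 -0.65]]
```

```bash
python3 -c "
from plan import *
st(); im,d,m=shot('wrist','w7.png'); a=cv2.imread('pics/w7.png')[80:340,180:500]; cv2.imwrite('pics/w7c.png',cv2.resize(a,(640,520)))"
```

```text
13.82 J [ 0.07  0.41 -1.01  1.61 -0.85 -1.39] p [ 505.  -212.9   66.8] q [ 0.707 -0.571  0.331  0.255] F [ 4.  17.7  4.6] w -0.1 8.306017325012363
```

View pics/w7c.png

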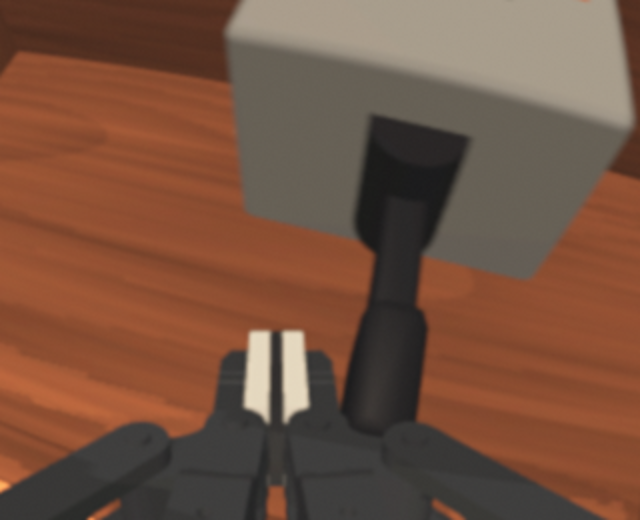

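The crop shows the lever at about mid-swing (385,370). The right knuckle at (400,440) is touching the paddle's end, which explains the outward force. I'll back out 10 mm, then turn the tool right about its tip while pushing, which also relieves j3.

```bash
cat > push2.py <<'E'
from plan import *
import sys
x,y,z,yaw,n=map(float,sys.argv[1:6]); n=int(n)
s=arm.read_state(); r=R.from_quat(s['ee_rot']); p=s['position']; k=43
l0=RL.inv().apply(p-k*r.apply([0,0,1])-O); zz=RL.inv().apply(r.apply([0,0,1])); print('tip L',l0.round(1),'yaw',np.degrees(np.arctan2(zz[1],zz[0])).round(1),'lean',np.degrees(np.arccos(-zz[2])).round(1)); st()
l1=np.array([x,y,z]); T=tool(50,yaw); rv=(r.inv()*T).as_rotvec(degrees=True)/n; rvr=np.round(rv,1); out=[]
for i in range(n):
    rn=r*R.from_rotvec(rvr,degrees=True); t=W(l0+(l1-l0)*(i+1)/n)+k*rn.apply([0,0,1]); d=np.round(r.inv().apply(t-p)/10,1)
    out.append(dict(zip(['gripper','x','y','z','ax','ay','az'],[1,*d.tolist(),*rvr.tolist()]))); p=p+r.apply(d*10); r=rn
for i in range(0,n,5): print(json.dumps(out[i:i+5]))
E
python3 push2.py -77 -28 101 15 1; python3 push2.py -77 -28 101 0 5
```

```text
tip L [-69.2 -30.4  94.7] yaw 16.8 lean 49.4
13.87 J [ 0.07  0.41 -1.01  1.61 -0.85 -1.39] p [ 503.4 -212.8   66.7] q [ 0.707 -0.57   0.33   0.255] F [ 2.4 17.2  6.3] w -0.1 9.2805625091205
[{"gripper": 1, "x": 0.1, "y": -0.3, "z": -0.9, "ax": -1.4, "ay": 0.6, "az": 0.0}]
tip L [-69.2 -30.4  94.7] yaw 16.8 lean 49.4
13.87 J [ 0.07  0.41 -1.01  1.61 -0.85 -1.39] p [ 503.4 -212.8   66.7] q [ 0.707 -0.57   0.33   0.255] F [ 2.4 17.2  6.3] w -0.1 9.2805625091205
[{"gripper": 1, "x": 0.0, "y": 0.1, "z": -0.2, "ax": -2.6, "ay": 0.2, "az": 1.9}, {"gripper": 1, "x": 0.0, "y": 0.1, "z": -0.2, "ax": -2.6, "ay": 0.2, "az": 1.9}, {"gripper": 1, "x": 0.0, "y": 0.1, "z": -0.2, "ax": -2.6, "ay": 0.2, "az": 1.9}, {"gripper": 1, "x": 0.1, "y": 0.2, "z": -0.2, "ax": -2.6, "ay": 0.2, "az": 1.9}, {"gripper": 1, "x": -0.0, "y": 0.1, "z": -0.2, "ax": -2.6, "ay": 0.2, "az": 1.9}]
```

Request:
send_rows:
  targets:
    - {"gripper": 1, "x": 0, "y": -0.4, "z": -1.0, "ax": 0, "ay": 0, "az": 0}
    - {"gripper": 1, "x": 0, "y": 0, "z": 0, "ax": 0, "ay": 0, "az": 0}

```text
clock: 14.03
position: [503.2, -208.3, 73.9]
ee_rot: [0.704, -0.573, 0.33, 0.259]
contact_force: [-0.2, 0.4, 0.3]
gripper_width: 0.0
grasp_force: 0.0
```

```bash
python3 push2.py -76 -28 100 -3 5
```

```text
tip L [-74.  -30.4 101.8] yaw 16.1 lean 49.6
14.03 J [ 0.1   0.4  -1.    1.54 -0.86 -1.36] p [ 503.2 -208.3   73.9] q [ 0.704 -0.573  0.33   0.259] F [-0.2  0.4  0.3] w 0.0 0.0
[{"gripper": 1, "x": -0.0, "y": 0.2, "z": -0.0, "ax": -2.9, "ay": 0.1, "az": 2.3}, {"gripper": 1, "x": -0.1, "y": 0.1, "z": -0.0, "ax": -2.9, "ay": 0.1, "az": 2.3}, {"gripper": 1, "x": -0.0, "y": 0.2, "z": -0.0, "ax": -2.9, "ay": 0.1, "az": 2.3}, {"gripper": 1, "x": -0.1, "y": 0.2, "z": -0.0, "ax": -2.9, "ay": 0.1, "az": 2.3}, {"gripper": 1, "x": -0.0, "y": 0.1, "z": -0.0, "ax": -2.9, "ay": 0.1, "az": 2.3}]
```

Request:
send_rows:
  targets:
    - {"gripper": 1, "x": 0, "y": 0.2, "z": 0, "ax": -2.9, "ay": 0.1, "az": 2.3}
    - {"gripper": 1, "x": -0.1, "y": 0.1, "z": 0, "ax": -2.9, "ay": 0.1, "az": 2.3}
    - {"gripper": 1, "x": 0, "y": 0.2, "z": 0, "ax": -2.9, "ay": 0.1, "az": 2.3}
    - {"gripper": 1, "x": -0.1, "y": 0.2, "z": 0, "ax": -2.9, "ay": 0.1, "az": 2.3}
    - {"gripper": 1, "x": 0, "y": 0.1, "z": 0, "ax": -2.9, "ay": 0.1, "az": 2.3}

```text
clock: 14.45
position: [493.2, -209.1, 70.8]
ee_rot: [-0.602, 0.677, -0.281, -0.316]
contact_force: [-0.1, -0.0, 0.4]
gripper_width: 0.0
grasp_force: 0.0
```

```bash
python3 push2.py -70 -52 98 -10 5
```

```text
tip L [-74.  -29.3  98.4] yaw -3.4 lean 50.0
14.45 J [ 0.25  0.5  -0.79  1.02 -1.   -1.26] p [ 493.2 -209.1   70.8] q [-0.602  0.677 -0.281 -0.316] F [-0.1 -0.   0.4] w 0.0 0.0
[{"gripper": 1, "x": 0.1, "y": 0.5, "z": 0.1, "ax": -1.0, "ay": -0.0, "az": 0.9}, {"gripper": 1, "x": 0.0, "y": 0.5, "z": 0.1, "ax": -1.0, "ay": -0.0, "az": 0.9}, {"gripper": 1, "x": 0.1, "y": 0.6, "z": 0.1, "ax": -1.0, "ay": -0.0, "az": 0.9}, {"gripper": 1, "x": 0.1, "y": 0.5, "z": 0.1, "ax": -1.0, "ay": -0.0, "az": 0.9}, {"gripper": 1, "x": 0.1, "y": 0.5, "z": 0.1, "ax": -1.0, "ay": -0.0, "az": 0.9}]
```

j3 is relieved to -0.79, so I'll push on.

Request:
send_rows:
  targets:
    - {"gripper": 1, "x": 0.1, "y": 0.5, "z": 0.1, "ax": -1.0, "ay": 0, "az": 0.9}
    - {"gripper": 1, "x": 0, "y": 0.5, "z": 0.1, "ax": -1.0, "ay": 0, "az": 0.9}
    - {"gripper": 1, "x": 0.1, "y": 0.6, "z": 0.1, "ax": -1.0, "ay": 0, "az": 0.9}
    - {"gripper": 1, "x": 0.1, "y": 0.5, "z": 0.1, "ax": -1.0, "ay": 0, "az": 0.9}
    - {"gripper": 1, "x": 0.1, "y": 0.5, "z": 0.1, "ax": -1.0, "ay": 0, "az": 0.9}

```text
clock: 14.87
position: [467.3, -211.6, 70.4]
ee_rot: [-0.561, 0.712, -0.263, -0.33]
contact_force: [2.5, 1.7, -1.2]
gripper_width: 0.3
grasp_force: 1.6
```

```bash
python3 push2.py -68 -72 98 -12 5
```

```text
tip L [-69.5 -51.4  98.1] yaw -9.8 lean 49.9
14.87 J [ 0.26  0.51 -0.77  0.9  -1.04 -1.27] p [ 467.3 -211.6   70.4] q [-0.561  0.712 -0.263 -0.33 ] F [ 2.5  1.7 -1.2] w 0.3 1.6359224187908694
[{"gripper": 1, "x": 0.1, "y": 0.4, "z": 0.1, "ax": -0.3, "ay": 0.0, "az": 0.2}, {"gripper": 1, "x": 0.0, "y": 0.4, "z": 0.1, "ax": -0.3, "ay": 0.0, "az": 0.2}, {"gripper": 1, "x": 0.1, "y": 0.5, "z": 0.0, "ax": -0.3, "ay": 0.0, "az": 0.2}, {"gripper": 1, "x": 0.1, "y": 0.4, "z": 0.1, "ax": -0.3, "ay": 0.0, "az": 0.2}, {"gripper": 1, "x": 0.0, "y": 0.4, "z": 0.1, "ax": -0.3, "ay": 0.0, "az": 0.2}]
```

Clean contact at about 3 N. I'll continue in short steps to the stop.

Request:
send_rows:
  targets:
    - {"gripper": 1, "x": 0.1, "y": 0.4, "z": 0.1, "ax": -0.3, "ay": 0, "az": 0.2}
    - {"gripper": 1, "x": 0, "y": 0.4, "z": 0.1, "ax": -0.3, "ay": 0, "az": 0.2}
    - {"gripper": 1, "x": 0.1, "y": 0.4, "z": 0, "ax": -0.3, "ay": 0, "az": 0.2}

```text
clock: 15.12
position: [454.2, -212.2, 70.6]
ee_rot: [-0.555, 0.716, -0.259, -0.334]
contact_force: [3.0, -0.2, -0.8]
gripper_width: -0.2
grasp_force: 1.5
```

Request:
send_rows:
  targets:
    - {"gripper": 1, "x": 0.1, "y": 0.3, "z": 0.1, "ax": 0, "ay": 0, "az": 0}

```text
clock: 15.2
position: [453.1, -212.0, 70.7]
ee_rot: [-0.556, 0.716, -0.26, -0.332]
contact_force: [10.9, -1.6, -1.9]
gripper_width: -0.1
grasp_force: 4.3
```

Request:
send_rows:
  targets:
    - {"gripper": 1, "x": 0, "y": 0.2, "z": 0, "ax": 0, "ay": 0, "az": 0}

```text
clock: 15.28
position: [452.7, -211.0, 70.8]
ee_rot: [-0.556, 0.716, -0.26, -0.331]
contact_force: [10.8, -3.2, -0.6]
gripper_width: -0.1
grasp_force: 4.6
```

```bash
python3 push2.py -66 -78 98 -12 5
```

```text
tip L [-69.1 -65.5  98.5] yaw -10.6 lean 49.8
15.28 J [ 0.27  0.49 -0.79  0.88 -1.03 -1.29] p [ 452.7 -211.    70.8] q [-0.556  0.716 -0.26  -0.331] F [10.8 -3.2 -0.6] w -0.1 4.62283912464045
[{"gripper": 1, "x": 0.1, "y": 0.2, "z": 0.1, "ax": -0.2, "ay": 0.0, "az": 0.1}, {"gripper": 1, "x": 0.0, "y": 0.3, "z": 0.1, "ax": -0.2, "ay": 0.0, "az": 0.1}, {"gripper": 1, "x": 0.1, "y": 0.2, "z": 0.1, "ax": -0.2, "ay": 0.0, "az": 0.1}, {"gripper": 1, "x": 0.1, "y": 0.3, "z": 0.1, "ax": -0.2, "ay": 0.0, "az": 0.1}, {"gripper": 1, "x": 0.0, "y": 0.2, "z": 0.1, "ax": -0.2, "ay": 0.0, "az": 0.1}]
```

The stop is reached where predicted (tip y ≈ -65). One more small nudge, then away from the lever and back out.

Request:
send_rows:
  targets:
    - {"gripper": 1, "x": 0, "y": 0.2, "z": 0, "ax": 0, "ay": 0, "az": 0}

```text
clock: 15.37
position: [452.2, -210.0, 70.9]
ee_rot: [-0.557, 0.716, -0.261, -0.33]
contact_force: [13.4, -2.8, -2.5]
gripper_width: -0.0
grasp_force: 5.5
```

Request:
send_rows:
  targets:
    - {"gripper": 1, "x": 0, "y": -0.8, "z": 0, "ax": 0, "ay": 0, "az": 0}
    - {"gripper": 1, "x": 0, "y": -1.0, "z": 0, "ax": 0, "ay": 0, "az": 0}
    - {"gripper": 1, "x": 0, "y": 0, "z": -1.5, "ax": 0, "ay": 0, "az": 0}
    - {"gripper": 1, "x": 0, "y": 0, "z": -2, "ax": 0, "ay": 0, "az": 0}
    - {"gripper": 1, "x": 0, "y": 0, "z": -2, "ax": 0, "ay": 0, "az": 0}

```text
clock: 15.78
position: [473.7, -176.0, 106.0]
ee_rot: [-0.554, 0.716, -0.258, -0.336]
contact_force: [-0.2, 0.1, 0.0]
gripper_width: 0.1
grasp_force: 0.0
```

Request:
send_rows:
  targets:
    - {"gripper": 1, "x": 0, "y": 0, "z": -2, "ax": 0, "ay": 0, "az": 0}
    - {"gripper": 1, "x": 0, "y": 0, "z": -2, "ax": 0, "ay": 0, "az": 0}
    - {"gripper": 1, "x": 0, "y": 0, "z": -2, "ax": 0, "ay": 0, "az": 0}
    - {"gripper": 1, "x": 0, "y": 0, "z": -2, "ax": 0, "ay": 0, "az": 0}
    - {"gripper": 1, "x": 0, "y": 0, "z": -2, "ax": 0, "ay": 0, "az": 0}

```text
clock: 16.2
position: [493.3, -101.1, 170.6]
ee_rot: [-0.555, 0.716, -0.258, -0.336]
contact_force: [-0.7, -0.6, -0.9]
gripper_width: -0.3
grasp_force: 0.0
```

Request:
send_rows:
  targets:
    - {"gripper": 1, "x": 0, "y": 0, "z": -1.5, "ax": 0, "ay": 0, "az": 0}
    - {"gripper": 1, "x": 0, "y": 0, "z": -1, "ax": 0, "ay": 0, "az": 0}
    - {"gripper": 1, "x": 0, "y": 0, "z": 0, "ax": 0, "ay": 0, "az": 0}

```text
clock: 16.45
position: [500.0, -81.6, 186.9]
ee_rot: [-0.555, 0.716, -0.26, -0.333]
contact_force: [0.6, -0.1, -0.1]
gripper_width: -0.2
grasp_force: 0.0
```

```bash
python3 ang.py | head -10; python3 -c "
from plan import *
st(); im,d,m=shot('wrist','w9.png'); bb=arm.boxes_of('wrist','lever_tip'); print(bb[:2])
for u,v in [(b['rect'][0]+b['rect'][2]*f,b['rect'][1]+b['rect'][3]*g) for b in bb[:1] for f,g in((.5,.5),(.3,.7),(.7,.7),(.5,.8))]: print(u,v,RL.inv().apply(fish(m,d,u,v)-O).round())"
```

```text
scene -252 [143.4 174.6] 120
scene -225 [140.9 176.2] 110
scene -198 [139.8 177.8] 110
scene -171 [138.  179.9] 103
scene -144 [135.5 181.5] 99
side -252 [141.8 171.9] 84
side -225 [139.1 173.9] 85
side -198 [137.5 175.6] 79
side -171 [136.2 177.4] 74
side -144 [133.8 179.5] 68
16.55 J [ 0.52  0.43 -0.45  0.59 -1.41 -1.09] p [498.6 -82.9 185.8] q [-0.555  0.716 -0.259 -0.335] F [-0.3 -0.4 -0. ] w 0.1 0.0
[{'rect': [306.4, 134.6, 53.3, 58.2], 'score': 0.56}]
333.04999999999995 163.7 [-59. -72. 108.]
322.39 175.34 [-12. -71.  21.]
343.71 175.34 [-73. -80. 103.]
333.04999999999995 181.16 [-24. -83.  22.]
```

View pics/w9.png

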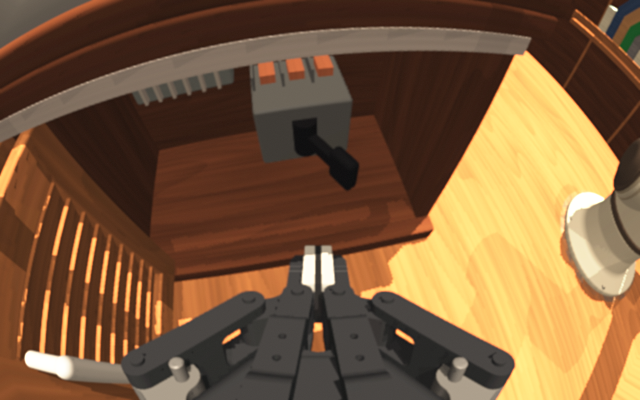

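The lever now points right, with its end at (345,178). The measured left face (-73, -80) fits the off stop, the door stays folded at 1.50, and the arm is clear.

```bash
python3 -c "
from bench import arm
print(arm.job_done())"
```

```text
the job is handed in; nothing more can be done
None
```

The job is handed in: both leaves are folded to the stop (1.50 rad, past the hold-back catch) and let go, the isolator lever is over at its off stop, and the loose tools and parts were left alone. It took about 17 s of the 58 s.

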